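# Load filter cubes into a sloping pocket rack with hidden spacers

### The job

Put the three black filter cubes from the desk into the pockets of the sloping aluminium rack, one to a pocket, ring side out, so that each lies fully home, and let go of them. Two of the five pockets still have a spacer at the bottom, in which a cube stands clearly too high: if you feel one stop early, take it out and try another pocket. Leave the small amber bottle in front of the keyboard and the small blue box where they are.

Things in the scene. Friction and masses are not known exactly. Their poses are not given: they have to be found in the camera images.
- cube_a: black filter cube, a closed box 30 mm along its own x, 34 mm along its own y and 28 mm high; the light ring 3 mm high on top is not solid. 40 to 85 g. Stands on the desk, turned up to 0.6 rad about z. Origin at the centre of its underside, z up through the ring. All three cubes are alike.
- cube_b: black filter cube, a closed box 30 mm along its own x, 34 mm along its own y and 28 mm high; the light ring 3 mm high on top is not solid. 40 to 85 g. Stands on the desk, turned up to 0.6 rad about z. Origin at the centre of its underside, z up through the ring. All three cubes are alike.
- cube_c: black filter cube, a closed box 30 mm along its own x, 34 mm along its own y and 28 mm high; the light ring 3 mm high on top is not solid. 40 to 85 g. Stands on the desk, turned up to 0.6 rad about z. Origin at the centre of its underside, z up through the ring. All three cubes are alike.
- rack_block: fixed aluminium block on a dark stand, its face leaning 20 degrees towards the robot; 84 mm up the slope, 250 wide, 23 thick. Origin at the centre of its underside, x up the slope (away from the robot), y level to the left, z square out of the face (face at z = 23 mm). Five pockets in a row at x = 0, 48 mm apart. In three, floor at z = 8 mm; in two, on a spacer, at z = 17 mm; floors are hard
- pocket_1 (a point): centre of the mouth of pocket 1 of 5 (from the left), in the plane of the face; axes as the block's. 33 mm along x, 37.4 along y, chamfered 2 mm, so a cube fits only with its x or -x up the slope, and slides in by its weight. 15 mm deep (a cube at home stands 13 mm out) or, with the black spacer, 6 mm (22 mm out); not told which
- pocket_2 (a point): centre of the mouth of pocket 2 of 5 (from the left), in the plane of the face; axes as the block's. 33 mm along x, 37.4 along y, chamfered 2 mm, so a cube fits only with its x or -x up the slope, and slides in by its weight. 15 mm deep (a cube at home stands 13 mm out) or, with the black spacer, 6 mm (22 mm out); not told which
- pocket_3 (a point): centre of the mouth of pocket 3 of 5 (from the left), in the plane of the face; axes as the block's. 33 mm along x, 37.4 along y, chamfered 2 mm, so a cube fits only with its x or -x up the slope, and slides in by its weight. 15 mm deep (a cube at home stands 13 mm out) or, with the black spacer, 6 mm (22 mm out); not told which
- pocket_4 (a point): centre of the mouth of pocket 4 of 5 (from the left), in the plane of the face; axes as the block's. 33 mm along x, 37.4 along y, chamfered 2 mm, so a cube fits only with its x or -x up the slope, and slides in by its weight. 15 mm deep (a cube at home stands 13 mm out) or, with the black spacer, 6 mm (22 mm out); not told which
- pocket_5 (a point): centre of the mouth of pocket 5 of 5 (from the left), in the plane of the face; axes as the block's. 33 mm along x, 37.4 along y, chamfered 2 mm, so a cube fits only with its x or -x up the slope, and slides in by its weight. 15 mm deep (a cube at home stands 13 mm out) or, with the black spacer, 6 mm (22 mm out); not told which
- oil_bottle: small amber bottle, 29 mm across, 75 mm tall, standing on the desk just in front of the keyboard as a bystander; origin at the centre of its underside
- coverslip_box: small light blue box with a white lid, 32 x 32 x 25 mm, on the desk as a bystander; origin at the centre of its underside
Mind the look-alikes: they are no part of the job. What is shaped like the cube_a but purple or red is not meant.

How it is judged:
At the end, for the whole second after the job is handed in: All three cubes rest in pockets of the rack, square to its face within 0.12 rad and ring outwards, with the underside 4 to 11.5 mm above the block's underside plane (home is 8 mm; on a spacer it would be 17 mm) and within 6 mm of the row's middle line, at rest (under 20 mm/s) (z of cube_a in the frame of rack_block between 0.004 and 0.0115 m and x of cube_a in the frame of rack_block between -0.006 and 0.006 m and y of cube_a in the frame of rack_block between -0.105 and 0.105 m and angle between the z axis of each of cube_a, cube_b, cube_c and the z axis of rack_block, either way round below 0.12 rad and angle between each of cube_a, cube_b, cube_c's own z axis and vertical below 1 rad and linear speed of each of cube_a, cube_b, cube_c below 0.02 m/s and z of cube_b in the frame of rack_block between 0.004 and 0.0115 m and x of cube_b in the frame of rack_block between -0.006 and 0.006 m and y of cube_b in the frame of rack_block between -0.105 and 0.105 m and z of cube_c in the frame of rack_block between 0.004 and 0.0115 m and x of cube_c in the frame of rack_block between -0.006 and 0.006 m and y of cube_c in the frame of rack_block between -0.105 and 0.105 m); the robot touches nothing.
It fails at once if the bottle is shifted by over 25 mm or tipped over (distance of oil_bottle from where it was at the start of the episode above 0.025 m or angle between oil_bottle's own z axis and vertical above 0.5 rad).
It fails at once if the small blue box is shifted by over 25 mm (distance of coverslip_box from where it was at the start of the episode above 0.025 m).
It also fails if it takes over 70 s, if anything falls off the work surface, if the arm or the gripper's body presses on something with over 40 N, if the wrist force passes 120 N, or if a joint passes its speed limit or range.

### The arm

A 6-joint arm with a two-finger parallel gripper is mounted at the origin on a cart in front of the work surface, level with it; the furniture and walls round the work are solid. World frame = base frame: x ahead of the robot, y to its left, z up, the work surface at z = 0. Lengths are in m, angles in rad, forces in N, time in s.
With the tool pointing down it reaches from about 0.3 to 0.775 m from the base axis. Payload 14.6 kg.
Tool frame: the origin (TCP) lies on the mounting face of the last link; the fingertips stand 199 mm ahead of it and the grasp point (between the pads) lies 180 mm ahead of it; z points along the fingers, y is the line along which they close (so a half turn about z gives the same grasp; the last joint's range is limited). The gripper opens to 94 mm and grips with 3 to 60 N. Pads are 16 mm wide; open, the fingers measure 119 mm over their backs; the gripper's body (75 mm by 177 mm) begins 78 mm behind the grasp point.
Start: joints at [1.243, 0.3, 1.521, -0, 1.321, -0.067], TCP at [0.142, 0.531, 0.405] pointing down, gripper open.
Joint ranges: [-3.03, 3.03], [-0.79, 2.21], [0.23, 2.52], [-1.04, 4.18], [0, 3.07], [-2.55, 2.55]. Speed limits (rad/s): [2.22, 2.22, 2.57, 3.14, 3.14, 3.14].

### API

Orientations are given as [roll, pitch, yaw] about the fixed x, y, z axes, in that order (R = Rz(yaw) Ry(pitch) Rx(roll)).
In Python, from station import telemetry, cams, workorder, finder gives the robot as it stands.
- The arm moves only by the tool jog_arm, never from a script. Its argument "rows" is a list of rows, each an object with "gripper": the finger opening in m, from 0 to 0.094; "slide": the shift along the tool's x, y, z in m, a list of three; "spin": the turn about the tool's z in rad. In form: [{"gripper": gripper, "slide": [tx, ty, tz], "spin": spin}, ...]. A call has 1 to 8 rows; each row is the pose to reach, as a shift and turn from the pose commanded when the call began, along the tool's axes at that moment; what a row does not reach only later rows make up. A row lasts 1/10 s, in which the tool goes at most 50 mm and 8.59 degrees, less where a joint would pass 70% of its speed; a pose out of reach is approached as far as the arm can. A call with a gripper value outside its range is refused whole. The fingers move at their own pace and stop on an object; "squeeze" is the grip in N (left out, the last holds). Time passes only in rows, so rows that repeat a pose let the fingers close. It gives the time, the measured TCP pose, the force, the opening and the grip force at its end, in the units of the state.
- telemetry.get_obs(): the state, without advancing time (a new reading comes with each control period).
- cams.camera(name): name is "scene" or "top"; returns (picture, depth): 400x640x3 uint8, red, green, blue; 400x640 float32, m along the optical axis (not along the pixel's ray), 0 where there is no reading.
- cams.camera_info(name): a dict with "camera_matrix" (3x3 intrinsics, pixels), "R" (3x3) and "t" (3): a world point X has camera coordinates R X + t. Camera axes: x right, y down, z forward; pixel columns grow to the right and rows downward; lengths in m; the calibration is good to about 2 mm. A picture is of the moment at which its call begins. camera_info takes no time and is no camera call.
- workorder.hand_in(): hands the job in; it is judged then, once.
Trained networks look in the newest picture that a camera, given by its name, has taken for a name from the list of things; names that differ only in an ending like _2 or _b are one class to them, and where a whole thing is asked for, a point or a joint stands for the part that bears it (a point fixed in the world has none). Each returns a list of dicts, best first, with "confidence" (0 to 1); they miss things now and then, are a little off and sometimes report something else, mostly with a low value. They report only what shows in the picture. A call takes as long as a camera call. They do not tell look-alikes from the thing itself.
- finder.find_in(target, camera): "point" ([x, y, z] in m, in world coordinates, good to about 4 mm: the middle of the surface that is visible of it).
- finder.masks_of(target, camera): "region" (400x640 bool, what is visible of it).
The state is a dict: "time_s": time; "qpos": joint angles; "joint_vel": joint speeds; "tau": joint torques, N m; "ee_pos": TCP position; "eef_rot": TCP orientation; "force": force on the tool from outside, world axes, zero at the start; "moment": the same for the moment, N m; "grip_width": finger opening in m; "grip_force": force on a finger pad.
Only numpy, scipy, OpenCV 4.12 (cv2) and the standard library are available. Lean on these libraries where they do the work, as an engineer would, in place of code of your own. Each camera call takes 0.05 s, during which the arm holds its last target. There are 200 camera calls.

## Working session

There is one attempt and no reset: what is moved stays moved. The work goes in short steps, Python scripts to look and compute and a tool call to move; the robot and the scene stay as the last step left them, time stands still between calls to the robot, and variables do not carry over. Pictures are saved under pics/ and viewed, at most 10 in all, crops included, and the job is handed in when it is done.

Besides the shell and the picture viewer there is one more tool, called after ">>>" as name([rows], argument=value, ...), one row to a line, values as JSON. jog_arm: Moves the arm, as the interface text tells. Its arguments: {"type":"object","properties":{"rows":{"type":"array","items":{"type":"object","properties":{"gripper":{"type":"number"},"slide":{"type":"array","items":{"type":"number"}},"spin":{"type":"number"}}}},"squeeze":{"type":"number"}},"required":["rows"]}

```bash
mkdir -p pics; ls
python3 - <<'E'
from station import telemetry, cams, finder
import cv2, numpy as np
print(telemetry.get_obs())
for c in ("scene","top"):
    p,d=cams.camera(c); cv2.imwrite(f"pics/{c}0.png",p[:,:,::-1]); np.savez(f"{c}0.npz",p=p,d=d)
    i=cams.camera_info(c); print(c,i)
    for t in ("cube_a","rack_block","pocket_1","oil_bottle","coverslip_box"):
        print(t,[(np.round(r["point"],3).tolist(),round(r["confidence"],2)) for r in finder.find_in(t,c)])
E
```

```text
pics
{'time_s': 0.0, 'qpos': array([ 1.24337615e+00,  3.00442665e-01,  1.52158962e+00, -2.10055960e-05,
        1.32067479e+00, -6.66110884e-02]), 'joint_vel': array([ 0.00084633, -0.00099138,  0.0003337 ,  0.00106697,  0.00279224,
        0.00067426]), 'tau': array([-3.41002451e-03, -5.31813097e+01, -3.52733731e+01,  7.07258773e-02,
        2.44798616e-02, -1.35742207e-04]), 'ee_pos': array([0.14182216, 0.53136106, 0.40409819]), 'eef_rot': array([-3.14047935e+00, -5.38767373e-05,  2.88078874e+00]), 'force': array([ 0.00618845,  0.03752234, -0.27145533]), 'moment': array([ 0.00903141, -0.04540955, -0.06226852]), 'grip_force': 0.0, 'grip_width': 0.09394833250903148}
scene {'camera_matrix': array([[419.66492644,   0.        , 320.78356579],
       [  0.        , 419.66492644, 193.85268472],
       [  0.        ,   0.        ,   1.        ]]), 'R': array([[ 0.92153858, -0.38812132,  0.01133539],
       [-0.26234083, -0.64388228, -0.71874397],
       [ 0.28625851,  0.65937656, -0.69518243]]), 't': array([-0.46110949,  0.18595146,  0.87002664])}
cube_a [([0.561, -0.247, 0.029], 0.66), ([0
[... 347 characters left out ...]
     , 313.12845251],
       [  0.        , 409.38653568, 201.3087725 ],
       [  0.        ,   0.        ,   1.        ]]), 'R': array([[-0.02680714, -0.99952729,  0.01505249],
       [-0.99184805,  0.02471864, -0.12500577],
       [ 0.1245746 , -0.01828083, -0.99204182]]), 't': array([0.0207344 , 0.50952042, 1.06490216])}
cube_a [([0.494, -0.182, 0.031], 0.75), ([0.563, -0.237, 0.028], 0.65), ([0.473, -0.077, 0.03], 0.57), ([0.578, -0.119, 0.029], 0.55), ([0.459, -0.261, 0.027], 0.47), ([0.584, 0.175, 0.052], 0.18)]
rack_block [([0.582, 0.175, 0.056], 0.7), ([0.373, -0.145, 0.024], 0.64)]
pocket_1 [([0.581, 0.176, 0.054], 0.74)]
oil_bottle [([0.654, -0.042, 0.044], 0.42)]
coverslip_box []
```

View pics/scene0.png

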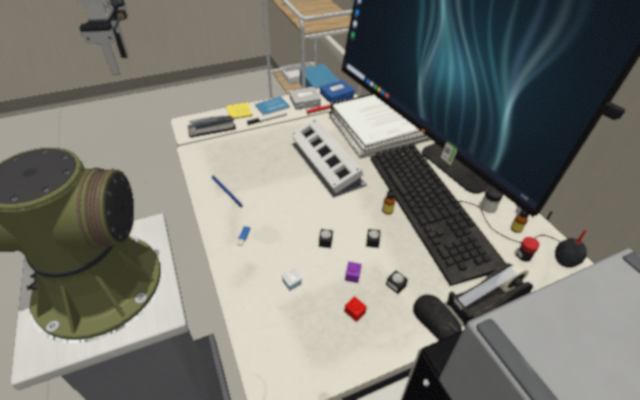

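View pics/top0.png

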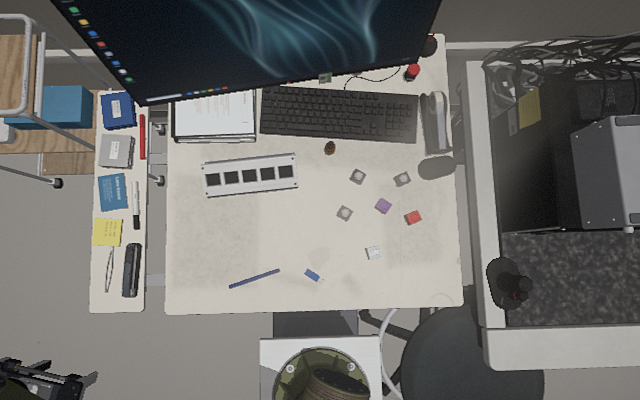

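Candidates in top view: black with rings at (358,177), (402,179) and (344,213) are the cubes. Purple (383,206) and red (413,217) are look-alikes. The bottle is at (330,147), the box at (374,253) and the rack at (250,174).

```bash
cat > h.py <<'E'
import numpy as np, cv2
from station import telemetry, cams, finder
def cloud(d,c):
    i=cams.camera_info(c);K=i["camera_matrix"];v,u=np.mgrid[:400,:640]
    P=np.dstack([(u-K[0,2])/K[0,0]*d,(v-K[1,2])/K[1,1]*d,d])
    return (P-i["t"])@i["R"]
def proj(X,c):
    i=cams.camera_info(c);q=(i["R"]@np.asarray(X,float).T).T+i["t"];q=q@i["camera_matrix"].T
    return q[...,:2]/q[...,2:]
E
python3 - <<'E'
from h import *
for c in ("top","scene"):
    z=np.load(f"{c}0.npz");P=cloud(z["d"],c)
    print(c)
    for r in finder.masks_of("cube_a",c):
        m=r["region"]&(z["d"]>0); Q=P[m]; T=Q[(Q[:,2]>.02)&(Q[:,2]<.04)]
        if len(T)<20: continue
        rect=cv2.minAreaRect((T[:,:2]*1000).astype(np.float32))
        print(round(r["confidence"],2),len(T),"zmed",T[:,2].mean().round(4),"mean",T[:,:2].mean(0).round(4),"rect",np.round(rect[0],1),np.round(rect[1],1),round(rect[2],1),"rgb",z["p"][m].mean(0).round())
z=np.load("top0.npz");P=cloud(z["d"],"top")
img=cv2.resize(z["p"][120:270,190:430],None,fx=3.3,fy=3.3,interpolation=cv2.INTER_CUBIC);cv2.imwrite("pics/crop.png",img[:,:,::-1])
desk=P[240:260,200:260,2];print("desk z",desk.mean(),desk.std())
m=max(finder.masks_of("rack_block","top"),key=lambda r:r["region"].sum())["region"]
print("rack px",m.sum())
# height rows through pockets
for v in (172,176,180): print(v,(P[v,200:300,2]*1000).round().astype(int).tolist())
Q=P[m&(z["d"]>0)]
# robust plane
b=None;rng=np.random.default_rng(0)
for _ in range(500):
    s=Q[rng.choice(len(Q),3,False)];n=np.cross(s[1]-s[0],s[2]-s[0]);n/=np.linalg.norm(n)+1e-12
    e=abs((Q-s[0])@n)<.002
    if b is None or e.sum()>b.sum(): b=e
I=Q[b];c0=I.mean(0);n=np.linalg.svd(I-c0)[2][2];n*=np.sign(n[2]);print("normal",n,"tilt",np.degrees(np.arccos(n[2])),"inl",b.sum())
yl=np.cross(n,[1,0,0]);h=np.cross([0,0,1],n);  # level dir
yl=h/np.linalg.norm(h);yl*=np.sign(yl[1]);x=np.cross(yl,n)
L=np.c_[(I-c0)@x,(I-c0)@yl]*1000
r=cv2.minAreaRect(L.astype(np.float32));print("rect",r,"c0",c0,"x",x,"y",yl)
E
```

```text
top
0.67 124 zmed 0.0296 mean [ 0.4772 -0.0753] rect [477.5 -76.1] [32.2 27.9] 57.2 rgb [149. 146. 140.]
0.62 129 zmed 0.0292 mean [ 0.5758 -0.1169] rect [ 576.8 -117.2] [31.2 30.1] 58.0 rgb [135. 132. 127.]
0.61 141 zmed 0.0296 mean [ 0.5668 -0.2379] rect [ 567.5 -239.1] [29.8 35.4] 22.6 rgb [136. 132. 127.]
0.5 148 zmed 0.0295 mean [ 0.4608 -0.261 ] rect [ 461.  -262.1] [30.  34.6] 22.0 rgb [168. 102.  97.]
scene
0.91 288 zmed 0.0288 mean [ 0.4596 -0.2655] rect [ 460.8 -263.3] [30.8 33.9] 23.1 rgb [179.  51.  44.]
0.78 186 zmed 0.029 mean [ 0.5753 -0.1214] rect [ 577.3 -118.1] [38.  29.2] 58.0 rgb [105. 102.  95.]
0.76 179 zmed 0.029 mean [ 0.4764 -0.0817] rect [477.8 -78.7] [34.5 29.4] 60.1 rgb [104. 101.  95.]
0.72 220 zmed 0.029 mean [ 0.4931 -0.1866] rect [ 494.5 -184.2] [35.  29.8] 53.4 rgb [132.  82. 147.]
0.54 254 zmed 0.0286 mean [ 0.565  -0.2423] rect [ 566.6 -241. ] [31.2 34.2] 19.9 rgb [110. 107. 100.]
desk z 0.003573661399643592 0.055921617131504814
rack px 2271
172 [3, 61, 59, 59, 61, 65, 62, 61, 59, 59, 62, 61, 62, 61, 58, 60, 64, 59, 57, 60, 60, 63, 60, 60, 58, 57, 4
[... 700 characters left out ...]
0 [2, 5, 51, 57, 51, 54, 54, 43, 38, 39, 36, 37, 40, 37, 38, 37, 38, 36, 39, 35, 39, 52, 52, 54, 48, 42, 38, 36, 36, 39, 37, 38, 37, 38, 35, 37, 33, 35, 36, 49, 51, 48, 51, 47, 47, 46, 47, 47, 41, 47, 45, 44, 42, 42, 43, 45, 40, 46, 45, 47, 49, 51, 46, 38, 45, 42, 46, 46, 47, 46, 45, 47, 46, 46, 48, 50, 47, 46, 47, 44, 46, 44, 47, 47, 44, 45, 47, 47, 47, 45, 46, 45, 43, 43, 49, 43, 43, 47, 3, 0]
normal [-0.33792413 -0.02591967  0.94081638] tilt 19.810889023951265 inl 1393
rect ((-1.0162620544433594, -5.055938720703125), (84.13697052001953, 249.8330841064453), 0.5975410342216492) c0 [0.5797193  0.17935446 0.05390826] x [0.93806098 0.07195174 0.33891673] y [-0.07647799  0.99707127 -0.        ]
```

View pics/crop.png

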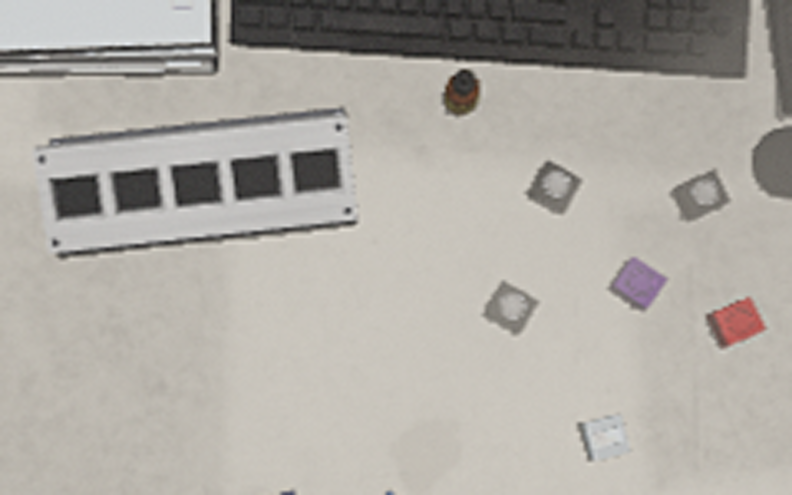

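Depth already tells: pockets 3 and 4 are shallow, 1, 2 and 5 deep. I'll verify that and pin the pocket centres from the dark mouths in both views.

Run:
```python
from h import *
n=np.array([-np.sin(np.radians(20))*np.cos(.08),-np.sin(np.radians(20))*np.sin(.08),np.cos(np.radians(20))])
for c in ("top","scene"):
    z=np.load(f"{c}0.npz");P=cloud(z["d"],c)
    m=max(finder.masks_of("rack_block",c),key=lambda r:r["region"].sum())["region"]
    m=cv2.morphologyEx(m.astype(np.uint8),cv2.MORPH_CLOSE,np.ones((9,9)))>0
    g=z["p"].mean(2); dark=(g<100)&m
    Q=P[m&(g>130)&(z["d"]>0)];o=np.median(Q@n);Q2=Q[abs(Q@n-o)<.005];o=np.mean(Q2@n)
    s=np.linalg.lstsq(np.c_[Q2[:,:2],np.ones(len(Q2))],Q2[:,2],rcond=None)[0]
    print(c,"offset",o,"slope",s,len(Q2))
    i=cams.camera_info(c);C=-i["R"].T@i["t"];K=np.linalg.inv(i["camera_matrix"])
    k,l,st,ce=cv2.connectedComponentsWithStats(dark.astype(np.uint8),connectivity=4)
    W=[]
    for j in range(1,k):
        if st[j,4]<60: continue
        v,u=np.nonzero(l==j)
        r=(i["R"].T@K@np.c_[u,v,np.ones(len(u))].T).T
        X=C+r*((o-C@n)/(r@n))[:,None]
        lab=(l==j)&(z["d"]>0); er=cv2.erode(lab.astype(np.uint8),np.ones((3,3)))>0
        W.append((X.mean(0),st[j],np.median(P[er]@n-o)*1000,X))
    W.sort(key=lambda w:-w[0][1])
    for w in W: print(w[0].round(4),"px",w[1].tolist(),"depth mm",round(w[2],1),"ext", np.round(cv2.minAreaRect(((w[3][:,:2])*1000).astype(np.float32))[1],1))
    A=np.array([w[0] for w in W]);f=np.polyfit(A[:,1],A[:,0],1);print("yaw",-f[0],"mean",A.mean(0))
```

```text
top offset -0.15200046416942195 slope [ 0.36036548  0.03156181 -0.16077502] 2030Traceback (most recent call last):
  File "<stdin>", line 23, in <module>
IndexError: too many indices for array: array is 1-dimensional, but 2 were indexed
```

Run:
```python
from h import *
a=.08
n=np.array([-np.sin(np.radians(20))*np.cos(a),-np.sin(np.radians(20))*np.sin(a),np.cos(np.radians(20))])
for c in ("top","scene"):
    z=np.load(f"{c}0.npz");P=cloud(z["d"],c)
    m0=max(finder.masks_of("rack_block",c),key=lambda r:r["region"].sum())["region"]
    m=np.zeros((400,640),np.uint8);cv2.fillConvexPoly(m,cv2.convexHull(np.argwhere(m0)[:,::-1].astype(np.int32)),1);m=m>0
    g=z["p"].mean(2); dark=(g<100)&m
    Q=P[m&(g>130)&(z["d"]>0)];o=np.median(Q@n);Q2=Q[abs(Q@n-o)<.005];o=np.mean(Q2@n)
    print(c,"offset",o,len(Q2),m.sum(),dark.sum())
    i=cams.camera_info(c);C=-i["R"].T@i["t"];K=np.linalg.inv(i["camera_matrix"])
    k,l,st,ce=cv2.connectedComponentsWithStats(dark.astype(np.uint8),connectivity=4)
    W=[]
    for j in range(1,k):
        if st[j,4]<60: continue
        v,u=np.nonzero(l==j)
        r=(i["R"].T@K@np.c_[u,v,np.ones(len(u))].T).T
        X=C+r*((o-C@n)/(r@n))[:,None]
        er=cv2.erode(((l==j)&(z["d"]>0)).astype(np.uint8),np.ones((3,3)))>0
        W.append((X.mean(0),st[j],np.median(P[er]@n-o)*1000,X))
    W.sort(key=lambda w:-w[0][1])
    for w in W: print(w[0].round(4),"px",w[1].tolist(),"depth mm",round(w[2],1))
    if len(W)>2: A=np.array([w[0] for w in W]);f=np.polyfit(A[:,1],A[:,0],1);print("yaw",-f[0],"mean",A.mean(0))
```

```text
top offset -0.1520223530567018 2045 3268 891
[0.573  0.2705 0.054 ] px [205, 173, 16, 13, 160] depth mm -15.2
[0.577  0.2226 0.054 ] px [224, 171, 15, 13, 157] depth mm -14.6
[0.581  0.1753 0.0541] px [242, 169, 15, 13, 164] depth mm -5.7
[0.585  0.1275 0.0542] px [260, 167, 15, 13, 163] depth mm -6.2
[0.5893 0.0797 0.0544] px [278, 165, 15, 13, 161] depth mm -15.0
yaw 0.08528561768172549 mean [0.58104823 0.17510722 0.05412233]
scene offset -0.1519497027107205 1634 2520 374
[0.58   0.1704 0.0537] px [318, 146, 12, 10, 78] depth mm -5.7
[0.5841 0.1225 0.0538] px [326, 156, 14, 11, 90] depth mm -5.8
[0.5884 0.072  0.0539] px [336, 168, 13, 10, 79] depth mm -15.1
yaw 0.08506642863539486 mean [0.58417186 0.1216596  0.05377831]
```

```bash
cat >> h.py <<'E'
def go(x,y,z,yaw):
    "slide/spin from the present pose to TCP x,y,z with tool yaw (mod pi)"
    o=telemetry.get_obs();p=o["ee_pos"];w=o["eef_rot"][2]
    d=np.array([x,y,z])-p
    dy=(yaw-w+np.pi/2)%np.pi-np.pi/2
    print("t",round(o["time_s"],2),"pos",p.round(4),"yaw",round(w,3),"slide",[round(float(v),4) for v in (d[0]*np.cos(w)+d[1]*np.sin(w),d[0]*np.sin(w)-d[1]*np.cos(w),-d[2])],"spin",round(-dy,3),"q6",o["qpos"][5].round(2),"F",o["force"].round(1),"w",o["grip_width"].round(4))
E
python3 -c "
from h import *
go(.4777,-.0775,.30,-.52)"
```

```text
Traceback (most recent call last):
  File "h.py", line 15, in go
    print("t",round(o["time_s"],2),"pos",p.round(4),"yaw",round(w,3),"slide",[round(float(v),4) for v in (d[0]*np.cos(w)+d[1]*np.sin(w),d[0]*np.sin(w)-d[1]*np.cos(w),-d[2])],"spin",round(-dy,3),"q6",o["qpos"][5].round(2),"F",o["force"].round(1),"w",o["grip_width"].round(4))
                                                                                                                                                                                                                                                         ^^^^^^^^^^^^^^^^^^^^^
AttributeError: 'float' object has no attribute 'round'
```

```bash
sed -i 's/o\["grip_width"\].round(4)/round(o["grip_width"],4)/' h.py; python3 -c "
from h import *
go(.4777,-.0775,.30,-.52)"
```

```text
t 0.9 pos [0.1418 0.5314 0.4046] yaw 2.881 slide [-0.4815, -0.5017, 0.1046] spin 0.259 q6 -0.07 F [-0.2 -0.6 -0.6] w 0.094
```

>>> jog_arm([
  {"gripper": 0.06, "slide": [-0.4815, -0.5017, 0.1046], "spin": 0.259},
  {"gripper": 0.06, "slide": [-0.4815, -0.5017, 0.1046], "spin": 0.259},
  {"gripper": 0.06, "slide": [-0.4815, -0.5017, 0.1046], "spin": 0.259},
  {"gripper": 0.06, "slide": [-0.4815, -0.5017, 0.1046], "spin": 0.259},
  {"gripper": 0.06, "slide": [-0.4815, -0.5017, 0.1046], "spin": 0.259},
  {"gripper": 0.06, "slide": [-0.4815, -0.5017, 0.1046], "spin": 0.259},
  {"gripper": 0.06, "slide": [-0.4815, -0.5017, 0.1046], "spin": 0.259},
  {"gripper": 0.06, "slide": [-0.4815, -0.5017, 0.1046], "spin": 0.259},
], squeeze=10)

```text
time_s: 1.7
ee_pos: [0.3332, 0.1832, 0.3452]
eef_rot: [3.141, 0.001, 2.622]
force: [0.9, 0.5, 0.4]
grip_width: 0.06
grip_force: 0.0
```

```bash
python3 -c "
from h import *
go(.4777,-.0775,.30,-.52)"
```

```text
t 1.7 pos [0.3332 0.1832 0.3452] yaw 2.622 slide [-0.2548, -0.1546, 0.0452] spin 0.001 q6 -0.65 F [0.9 0.5 0.4] w 0.06
```

>>> jog_arm([
  {"gripper": 0.06, "slide": [-0.2548, -0.1546, 0.0452], "spin": 0},
  {"gripper": 0.06, "slide": [-0.2548, -0.1546, 0.0452], "spin": 0},
  {"gripper": 0.06, "slide": [-0.2548, -0.1546, 0.0452], "spin": 0},
  {"gripper": 0.06, "slide": [-0.2548, -0.1546, 0.0452], "spin": 0},
  {"gripper": 0.06, "slide": [-0.2548, -0.1546, 0.0452], "spin": 0},
  {"gripper": 0.06, "slide": [-0.2548, -0.1546, 0.0452], "spin": 0},
  {"gripper": 0.06, "slide": [-0.2548, -0.1546, 0.0452], "spin": 0},
  {"gripper": 0.06, "slide": [-0.2548, -0.1546, 0.0452], "spin": 0},
])

```text
time_s: 2.5
ee_pos: [0.4772, -0.0764, 0.2995]
eef_rot: [-3.141, -0.001, 2.62]
force: [0.3, 0.8, 0.1]
grip_width: 0.0601
grip_force: 0.0
```

```bash
python3 -c "
from h import *
go(.4777,-.0775,.213,-.52)"
```

```text
t 2.5 pos [ 0.4772 -0.0764  0.2995] yaw 2.62 slide [-0.001, -0.0008, 0.0865] spin -0.002 q6 -1.28 F [0.3 0.8 0.1] w 0.0601
```

>>> jog_arm([
  {"gripper": 0.06, "slide": [-0.001, -0.001, 0.045], "spin": 0},
  {"gripper": 0.06, "slide": [-0.001, -0.001, 0.087], "spin": 0},
  {"gripper": 0.06, "slide": [-0.001, -0.001, 0.087], "spin": 0},
  {"gripper": 0.02, "slide": [-0.001, -0.001, 0.087], "spin": 0},
  {"gripper": 0.02, "slide": [-0.001, -0.001, 0.087], "spin": 0},
  {"gripper": 0.02, "slide": [-0.001, -0.001, 0.087], "spin": 0},
  {"gripper": 0.02, "slide": [-0.001, -0.001, 0.087], "spin": 0},
  {"gripper": 0.02, "slide": [-0.001, -0.001, 0.087], "spin": 0},
], squeeze=10)

```text
time_s: 3.3
ee_pos: [0.478, -0.077, 0.2145]
eef_rot: [3.141, 0.002, 2.622]
force: [-1.4, 1.8, 10.5]
grip_width: 0.0338
grip_force: 9.9
```

```bash
python3 -c "
from h import *
go(.589,.079,.30,.085)"
```

```text
t 3.3 pos [ 0.478  -0.077   0.2145] yaw 2.622 slide [-0.0189, 0.1906, -0.0855] spin -0.605 q6 -1.29 F [-1.4  1.8 10.5] w 0.0338
```

>>> jog_arm([
  {"gripper": 0.02, "slide": [0, 0, -0.045], "spin": 0},
  {"gripper": 0.02, "slide": [0, 0, -0.085], "spin": 0},
  {"gripper": 0.02, "slide": [0, 0, -0.085], "spin": 0},
])

```text
time_s: 3.6
ee_pos: [0.4783, -0.0772, 0.3033]
eef_rot: [3.139, 0.008, 2.622]
force: [0.7, -0.2, -1.3]
grip_width: 0.0341
grip_force: 9.9
```

Run:
```python
from h import *
go(.589,.079,.30,.085)
p,d=cams.camera("scene")
u,v=proj([[.478,-.077,.1]],"scene")[0].astype(int);print(u,v)
cv2.imwrite("pics/lift.png",cv2.resize(p[v-60:v+60,u-70:u+70],None,fx=5,fy=5,interpolation=cv2.INTER_CUBIC)[:,:,::-1])
```

```text
t 3.6 pos [ 0.4783 -0.0772  0.3033] yaw 2.622 slide [-0.0185, 0.1905, 0.0033] spin -0.605 q6 -1.29 F [ 0.7 -0.2 -1.3] w 0.0341
325 211
```

View pics/lift.png

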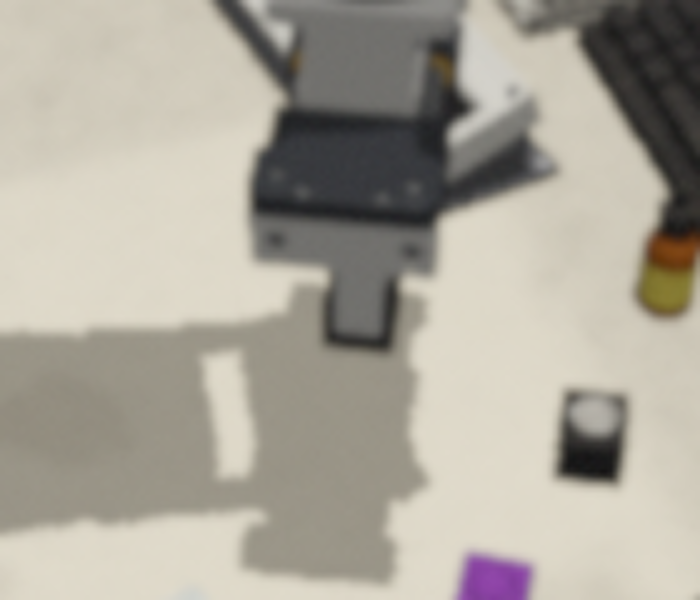

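>>> jog_arm([
  {"gripper": 0.02, "slide": [-0.018, 0.19, -0.005], "spin": -0.605},
  {"gripper": 0.02, "slide": [-0.018, 0.19, -0.005], "spin": -0.605},
  {"gripper": 0.02, "slide": [-0.018, 0.19, -0.005], "spin": -0.605},
  {"gripper": 0.02, "slide": [-0.018, 0.19, -0.005], "spin": -0.605},
  {"gripper": 0.02, "slide": [-0.018, 0.19, -0.005], "spin": -0.605},
  {"gripper": 0.02, "slide": [-0.018, 0.19, -0.005], "spin": -0.605},
  {"gripper": 0.02, "slide": [-0.018, 0.19, -0.005], "spin": -0.605},
])

```text
time_s: 4.35
ee_pos: [0.5871, 0.0781, 0.3023]
eef_rot: [-3.141, -0.001, -3.059]
force: [0.9, 0.4, -0.6]
grip_width: 0.0342
grip_force: 9.9
```

Run:
```python
from h import *
go(.589,.079,.30,.085)
for c in ("scene","top"):
    p,d=cams.camera(c);P=cloud(d,c);X=telemetry.get_obs()["ee_pos"]
    m=(d>0)&(np.hypot(P[...,0]-X[0],P[...,1]-X[1])<.045)&(P[...,2]>.075)&(P[...,2]<.12)
    Q=P[m];g=p[m].mean(1)
    print(c,m.sum(),np.percentile(Q[:,2],[1,5,20,50]) if m.sum() else "")
    k=Q[g<60]
    if len(k):print("dark",len(k),k.min(0).round(4),k.max(0).round(4))
    u,v=proj([X-[0,0,.2]],c)[0].astype(int)
    if c=="scene": cv2.imwrite("pics/over5.png",cv2.resize(p[v-50:v+50,u-60:u+60],None,fx=6,fy=6,interpolation=cv2.INTER_CUBIC)[:,:,::-1])
```

```text
t 4.35 pos [0.5871 0.0781 0.3023] yaw -3.059 slide [-0.002, 0.0008, 0.0023] spin -0.002 q6 -1.58 F [ 0.9  0.4 -0.6] w 0.0342
scene 194 [0.09053456 0.09126746 0.09742218 0.11273487]
dark 81 [0.5713 0.0564 0.0896] [0.597  0.0969 0.1195]
top 0
```

View pics/over5.png

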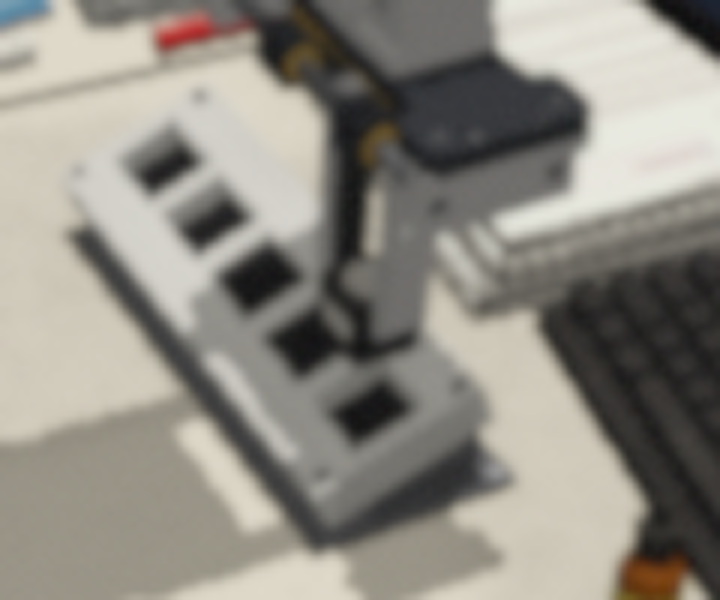

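>>> jog_arm([
  {"gripper": 0.02, "slide": [-0.002, 0, 0.02], "spin": 0},
  {"gripper": 0.02, "slide": [-0.002, 0, 0.032], "spin": 0},
  {"gripper": 0.02, "slide": [-0.002, 0, 0.036], "spin": 0},
  {"gripper": 0.02, "slide": [-0.002, 0, 0.037], "spin": 0},
], squeeze=5)

```text
time_s: 4.85
ee_pos: [0.5894, 0.0786, 0.2658]
eef_rot: [-3.141, -0.001, -3.057]
force: [-4.0, -1.4, 2.0]
grip_width: 0.0341
grip_force: 5.0
```

```bash
python3 -c "
from h import *
go(.589,.079,.263,.085)"
```

```text
t 4.85 pos [0.5894 0.0786 0.2658] yaw -3.057 slide [0.0004, 0.0004, 0.0028] spin -0.0 q6 -1.58 F [-4.  -1.4  2. ] w 0.0341
```

>>> jog_arm([
  {"gripper": 0.02, "slide": [0.0015, 0, 0.002], "spin": 0},
  {"gripper": 0.02, "slide": [0.002, 0, 0.004], "spin": 0},
  {"gripper": 0.02, "slide": [0.0025, 0, 0.005], "spin": 0},
], squeeze=3)

```text
time_s: 5.15
ee_pos: [0.5871, 0.0789, 0.2611]
eef_rot: [3.142, 0.001, -3.056]
force: [-0.3, -0.6, 1.7]
grip_width: 0.0341
grip_force: 3.0
```

>>> jog_arm([
  {"gripper": 0.05, "slide": [0, 0, 0], "spin": 0},
  {"gripper": 0.05, "slide": [0, 0, 0], "spin": 0},
  {"gripper": 0.05, "slide": [0, 0, 0], "spin": 0},
  {"gripper": 0.06, "slide": [0, 0, -0.02], "spin": 0},
  {"gripper": 0.06, "slide": [0, 0, -0.065], "spin": 0},
  {"gripper": 0.06, "slide": [0, 0, -0.075], "spin": 0},
])

```text
time_s: 5.75
ee_pos: [0.5875, 0.079, 0.3405]
eef_rot: [-3.142, 0.006, -3.056]
force: [0.2, -0.8, 0.5]
grip_width: 0.0598
grip_force: 0.0
```

```bash
cat >> h.py <<'E'
def rack(c="scene"):
    "heights over the face plane near each pocket, from camera c"
    a=.085;s,k=np.sin(np.radians(20)),np.cos(np.radians(20))
    n=np.array([-s*np.cos(a),-s*np.sin(a),k]);x=np.array([k*np.cos(a),k*np.sin(a),s]);y=np.cross(n,x)
    p,d=cams.camera(c);P=cloud(d,c)-[.581,.175,.0541]
    X,Y,Z=P@x,P@y,P@n
    for i in range(5):
        yc=.096-.048*i
        m=(d>0)&(abs(X)<.009)&(abs(Y-yc)<.011)&(Z>-.03)&(Z<.05)
        t=(d>0)&(abs(X)<.024)&(abs(Y-yc)<.024)&(Z>.007)&(Z<.05)
        if t.sum()>30:
            f=np.linalg.lstsq(np.c_[X[m],Y[m],np.ones(m.sum())],Z[m],rcond=None)[0]
            print(i+1,"top z %.1f mm"%(np.median(Z[m])*1e3),"tilt",f[:2].round(2),"centre",(X[t].mean()*1e3).round(1),((Y[t].mean()-yc)*1e3).round(1),t.sum())
        elif m.sum(): print(i+1,"empty %.1f"%(np.median(Z[m])*1e3))
    return p
E
python3 - <<'E'
from h import *
go(.577,-.118,.30,-.56)
p=rack();u,v=proj([.589,.079,.06],"scene").astype(int)
cv2.imwrite("pics/in5.png",cv2.resize(p[v-50:v+50,u-60:u+60],None,fx=5,fy=5,interpolation=cv2.INTER_CUBIC)[:,:,::-1])
E
```

```text
t 5.75 pos [0.5875 0.079  0.3405] yaw -3.056 slide [0.0273, -0.1953, 0.0405] spin 0.645 q6 -1.58 F [ 0.2 -0.8  0.5] w 0.0598
1 empty -14.7
2 empty -14.6
3 empty -5.8
4 empty -5.6
5 top z 22.7 mm tilt [-0.28  0.05] centre -6.4 -5.1 175
```

View pics/in5.png

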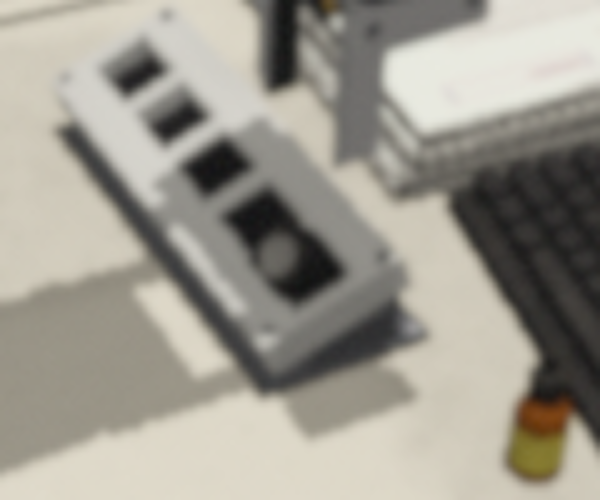

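Run:
```python
from h import *
a=.085;s,k=np.sin(np.radians(20)),np.cos(np.radians(20))
n=np.array([-s*np.cos(a),-s*np.sin(a),k]);x=np.array([k*np.cos(a),k*np.sin(a),s]);y=np.cross(n,x)
for c in("scene","top"):
    p,d=cams.camera(c);P=cloud(d,c)-[.581,.175,.0541]
    X,Y,Z=P@x*1e3,P@y*1e3+96,P@n*1e3
    print(c)
    for lo in range(-26,26,4):
        r=[]
        for yl in range(-24,24,6):
            m=(d>0)&(X>=lo)&(X<lo+4)&(Y>=yl)&(Y<yl+6)&(abs(Z)<60)
            r.append(round(float(np.median(Z[m])),1) if m.any() else None)
        print(lo,r)
```

```text
scene
-26 [-1.8, 0.1, 0.6, 3.0, 0.5, 2.0, 1.4, 1.0]
-22 [0.2, 3.1, 11.3, 13.7, 12.3, 11.3, 14.8, 4.2]
-18 [1.3, 8.7, 16.2, 16.4, 16.1, 18.1, 14.2, None]
-14 [-0.7, 9.7, 18.0, 21.5, 18.5, 18.8, 16.1, None]
-10 [0.7, 10.8, 21.3, 20.7, 22.8, 22.1, 21.4, None]
-6 [0.0, 15.3, 21.0, 22.7, 23.7, 20.3, 22.2, None]
-2 [11.3, 11.3, 22.8, 23.4, 23.5, 24.2, 21.9, None]
2 [-0.4, 10.7, 23.8, 23.3, 22.8, 22.2, 20.6, None]
6 [-0.2, 6.3, 19.2, 17.2, 13.8, 15.8, 15.7, None]
10 [-35.2, 5.8, None, 10.2, 8.1, 10.4, None, None]
14 [-0.1, -0.3, 0.4, 3.3, 0.0, 0.5, 1.3, -0.1]
18 [-16.9, 0.2, 0.6, -1.2, -0.4, 1.2, 2.1, 0.2]
22 [0.9, -3.1, 1.4, 0.9, 0.6, -0.5, 0.7, 0.9]
top
-26 [None, None, None, None, None, None, None, None]
-22 [None, None, None, None, None, None, None, None]
-18 [None, None, None, None, None, None, None, None]
-14 [None, None, None, None, None, None, None, None]
-10 [None, None, None, None, None, None, None, None]
-6 [None, None, None, None, None, None, None, None]
-2 [None, None, None, None, None, None, None, None]
2 [None, None, None, None, None, None, None, None]
6 [None, None, None, None, None, None, None, None]
10 [None, None, None, None, None, None, None, None]
14 [None, None, None, None, None, None, None, None]
18 [None, None, None, None, None, None, None, None]
22 [None, None, None, None, None, None, None, None]
```

```bash
python3 -c "
from h import *
go(.553,.076,.2525,.085)"
```

```text
t 5.9 pos [0.587  0.0789 0.3359] yaw -3.056 slide [0.0341, 0.0, 0.0834] spin 0.0 q6 -1.58 F [ 0.3  0.2 -0.8] w 0.06
```

>>> jog_arm([
  {"gripper": 0.0, "slide": [0.034, 0, 0.0], "spin": 0},
  {"gripper": 0.0, "slide": [0.034, 0, 0.045], "spin": 0},
  {"gripper": 0.0, "slide": [0.034, 0, 0.0834], "spin": 0},
  {"gripper": 0.0, "slide": [0.034, 0, 0.0834], "spin": 0},
  {"gripper": 0.0, "slide": [0.03, 0, 0.0834], "spin": 0},
  {"gripper": 0.0, "slide": [0.028, 0, 0.0834], "spin": 0},
  {"gripper": 0.0, "slide": [0.026, 0, 0.0834], "spin": 0},
  {"gripper": 0.0, "slide": [0.0245, 0, 0.0834], "spin": 0},
])

```text
time_s: 6.7
ee_pos: [0.5626, 0.0768, 0.2531]
eef_rot: [3.142, -0.001, -3.056]
force: [-8.8, -1.0, -1.0]
grip_width: 0.0013
grip_force: 4.8
```

```bash
cat >> h.py <<'E'
def prof(pk,c="scene"):
    a=.085;s,k=np.sin(np.radians(20)),np.cos(np.radians(20))
    n=np.array([-s*np.cos(a),-s*np.sin(a),k]);x=np.array([k*np.cos(a),k*np.sin(a),s]);y=np.cross(n,x)
    p,d=cams.camera(c);P=cloud(d,c)-[.581,.175,.0541]
    X,Y,Z=P@x*1e3,P@y*1e3-96+48*(pk-1),P@n*1e3
    for lo in range(-26,26,4):
        r=[]
        for yl in range(-18,18,6):
            m=(d>0)&(X>=lo)&(X<lo+4)&(Y>=yl)&(Y<yl+6)&(abs(Z)<60)
            r.append(round(float(np.median(Z[m])),1) if m.any() else None)
        print(lo,r)
E
python3 -c "
from h import *
go(.563,.076,.2525,.085);prof(5)"
```

```text
t 6.7 pos [0.5626 0.0768 0.2531] yaw -3.056 slide [-0.0003, -0.0008, 0.0006] spin 0.0 q6 -1.58 F [-8.8 -1.  -1. ] w 0.0013
-26 [24.0, 35.6, 34.9, 36.6, 38.0, 42.2]
-22 [31.7, 34.4, 42.4, 46.0, 49.2, None]
-18 [36.0, 45.2, -12.8, 53.7, 53.7, 53.1]
-14 [30.5, 25.7, -15.1, None, -17.0, -14.2]
-10 [36.9, 26.7, -16.0, None, None, None]
-6 [8.7, 24.0, None, None, None, None]
-2 [15.7, 24.1, None, None, None, None]
2 [16.2, 27.5, None, None, None, None]
6 [20.1, 23.8, None, None, None, None]
10 [7.7, 23.6, None, None, None, None]
14 [13.7, 18.2, -0.4, None, None, None]
18 [9.6, 13.2, 12.7, 11.4, None, None]
22 [-0.3, None, 6.3, 9.6, None, None]
```

>>> jog_arm([
  {"gripper": 0.0, "slide": [0.004, 0, 0], "spin": 0},
  {"gripper": 0.06, "slide": [0.03, 0, -0.04], "spin": 0},
  {"gripper": 0.06, "slide": [0.04, 0, -0.08], "spin": 0},
  {"gripper": 0.06, "slide": [0.04, 0.05, -0.1], "spin": 0},
  {"gripper": 0.06, "slide": [0.04, 0.05, -0.1], "spin": 0},
])

```text
time_s: 7.25
ee_pos: [0.5182, 0.1258, 0.3566]
eef_rot: [3.14, 0.007, -3.054]
force: [0.2, -0.1, -0.4]
grip_width: 0.0289
grip_force: 0.0
```

Run:
```python
from h import *
go(.589,.079,.30,.085);prof(5)
p,d=cams.camera("scene");u,v=proj([.589,.079,.06],"scene").astype(int)
cv2.imwrite("pics/in5b.png",cv2.resize(p[v-45:v+45,u-55:u+55],None,fx=6,fy=6,interpolation=cv2.INTER_CUBIC)[:,:,::-1])
```

```text
t 7.25 pos [0.5182 0.1258 0.3566] yaw -3.054 slide [-0.0665, -0.0528, 0.0566] spin 0.002 q6 -1.49 F [ 0.2 -0.1 -0.4] w 0.0289
-26 [-1.7, -1.9, -0.3, -1.3, -0.5, -0.6]
-22 [-19.1, -1.1, 2.7, 3.0, 0.8, 1.1]
-18 [7.7, 7.1, 12.2, 10.4, 10.2, 6.9]
-14 [11.4, 12.0, 15.3, 14.4, 16.2, 13.0]
-10 [7.0, 17.8, 19.7, 20.3, 17.3, 15.9]
-6 [10.9, 23.1, 24.1, 22.2, 24.5, 22.2]
-2 [21.9, 24.9, 22.8, 21.9, 24.9, 23.2]
2 [10.7, 21.6, 21.6, 21.0, 19.5, 22.5]
6 [12.7, 18.0, 19.1, 19.3, 20.2, 18.7]
10 [5.4, 14.7, 16.2, 16.0, 16.8, 15.2]
14 [8.6, 11.8, 12.7, 12.5, 13.2, 12.0]
18 [4.8, -0.0, -22.3, 4.6, 6.4, 11.2]
22 [0.9, None, 0.6, 0.6, 0.5, 0.9]
```

View pics/in5b.png

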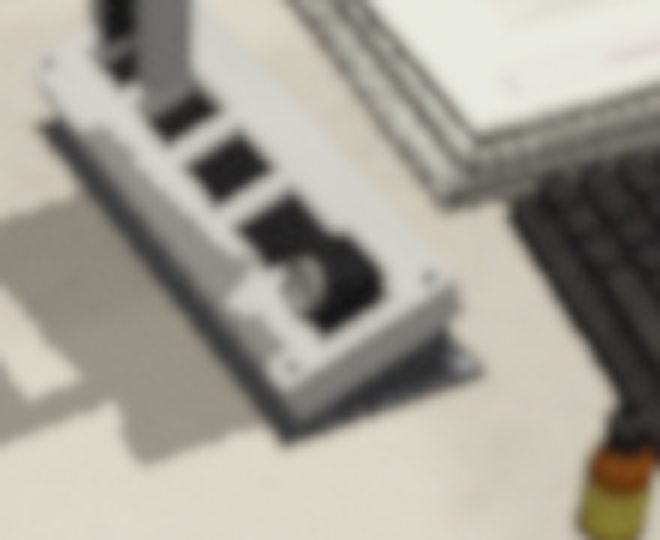

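The cube has rolled forward in the pocket, ring towards the robot. I'll grip it by its lower back end, lift it out and stand it up on the desk.

```bash
python3 -c "
from h import *
go(.601,.080,.2625,.085)"
```

```text
t 7.35 pos [0.5184 0.1238 0.3534] yaw -3.054 slide [-0.0785, -0.0508, 0.0909] spin 0.002 q6 -1.49 F [ 0.5  0.4 -0.9] w 0.037
```

>>> jog_arm([
  {"gripper": 0.055, "slide": [-0.0785, -0.0505, 0.03], "spin": 0},
  {"gripper": 0.055, "slide": [-0.0785, -0.0505, 0.03], "spin": 0},
  {"gripper": 0.055, "slide": [-0.0785, -0.0505, 0.03], "spin": 0},
  {"gripper": 0.055, "slide": [-0.0785, -0.0505, 0.07], "spin": 0},
  {"gripper": 0.055, "slide": [-0.0785, -0.0505, 0.091], "spin": 0},
  {"gripper": 0.055, "slide": [-0.0785, -0.0505, 0.091], "spin": 0},
  {"gripper": 0.02, "slide": [-0.0785, -0.0505, 0.091], "spin": 0},
  {"gripper": 0.02, "slide": [-0.0785, -0.0505, 0.091], "spin": 0},
], squeeze=20)

```text
time_s: 8.15
ee_pos: [0.6009, 0.0791, 0.2614]
eef_rot: [-3.142, -0.0, -3.057]
force: [0.3, 0.1, 0.2]
grip_width: 0.0423
grip_force: 0.0
```

>>> jog_arm([
  {"gripper": 0.02, "slide": [0, 0, 0], "spin": 0},
  {"gripper": 0.02, "slide": [0, 0, 0], "spin": 0},
  {"gripper": 0.02, "slide": [0, 0, 0], "spin": 0},
  {"gripper": 0.02, "slide": [0, 0, -0.03], "spin": 0},
  {"gripper": 0.02, "slide": [0, 0, -0.07], "spin": 0},
  {"gripper": 0.02, "slide": [0, 0, -0.07], "spin": 0},
])

```text
time_s: 8.75
ee_pos: [0.6016, 0.0797, 0.3369]
eef_rot: [-3.141, 0.008, -3.056]
force: [0.3, -0.0, -0.9]
grip_width: 0.0338
grip_force: 20.0
```

```bash
cat >> h.py <<'E'
def held():
    "dark cube points in tool-plane coords: mm ahead (world x along yaw .085), z over tip"
    o=telemetry.get_obs();X=o["ee_pos"]-[0,0,.199];p,d=cams.camera("scene");P=cloud(d,"scene")-X
    a=.085;x=(P[...,0]*np.cos(a)+P[...,1]*np.sin(a))*1e3;y=(P[...,1]*np.cos(a)-P[...,0]*np.sin(a))*1e3;z=P[...,2]*1e3
    m=(d>0)&(abs(x)<45)&(y>-40)&(y<19)&(z>-40)&(z<30)
    print("z","  (y bin) xmin xmax")
    for lo in range(-36,28,4):
        k=m&(z>=lo)&(z<lo+4)&(y<19)
        if k.sum()>2: print(lo,np.percentile(x[k],[3,97]).round(1),np.percentile(y[k],[3,97]).round(1),k.sum())
    u,v=proj([X],"scene")[0].astype(int)
    return p[max(v-45,0):v+45,u-55:u+55]
E
python3 - <<'E'
from h import *
go(.45,.08,.30,.085);c=held()
cv2.imwrite("pics/held.png",cv2.resize(c,None,fx=6,fy=6,interpolation=cv2.INTER_CUBIC)[:,:,::-1])
E
```

```text
t 8.75 pos [0.6016 0.0797 0.3369] yaw -3.056 slide [0.151, 0.0133, 0.0369] spin 0.0 q6 -1.58 F [ 0.3 -0.  -0.9] w 0.0338
z   (y bin) xmin xmax
-20 [-16.4  -1.2] [-16.9 -14.5] 5
-16 [-28.9  -4.2] [-19.2  16.6] 19
-12 [-29.8  -4.3] [-18.6   4.4] 22
-8 [-30.5  -1.7] [-18.2   5. ] 19
-4 [-29.6  -4.9] [-19.2  10.3] 29
0 [-28.    0.1] [-21.1  15.2] 23
4 [-27.4   9.4] [-18.6  18.1] 36
8 [-25.3   7.9] [-27.8  18.2] 77
12 [-22.8  10.3] [-29.6  18.1] 60
16 [-15.    7.8] [-29.8  17.9] 19
20 [-8.4  9.2] [-31.   18.2] 26
24 [-7.2  9.1] [-30.6  17.9] 20
```

View pics/held.png

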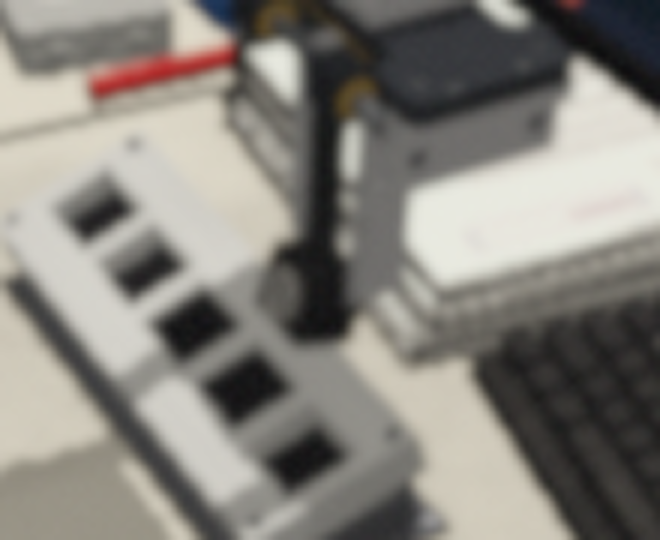

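>>> jog_arm([
  {"gripper": 0.02, "slide": [0.151, 0.0, 0.037], "spin": 0},
  {"gripper": 0.02, "slide": [0.151, 0.0, 0.037], "spin": 0},
  {"gripper": 0.02, "slide": [0.151, 0.0, 0.037], "spin": 0},
  {"gripper": 0.02, "slide": [0.151, 0.0, 0.07], "spin": 0},
  {"gripper": 0.02, "slide": [0.151, 0.0, 0.105], "spin": 0},
  {"gripper": 0.02, "slide": [0.151, 0.0, 0.112], "spin": 0},
  {"gripper": 0.02, "slide": [0.151, 0.0, 0.112], "spin": 0},
])

```text
time_s: 9.5
ee_pos: [0.4503, 0.0667, 0.2182]
eef_rot: [3.142, -0.003, -3.056]
force: [-0.8, 0.2, -0.6]
grip_width: 0.0335
grip_force: 20.0
```

Run:
```python
from h import *
go(.45,.08,.218,.085);c=held()
```

```text
t 9.5 pos [0.4503 0.0667 0.2182] yaw -3.056 slide [-0.0008, 0.0133, 0.0002] spin 0.0 q6 -1.59 F [-0.8  0.2 -0.6] w 0.0335
z   (y bin) xmin xmax
-24 [-42.3  39.5] [-36.9   5.4] 29
-20 [-43.   42.6] [-39.   15.3] 396
-16 [-37.2  43.9] [-37.5  11.9] 41
-12 [-31.3  -8.1] [-18.7   6.1] 13
-8 [-32.7  -4.6] [-19.5  -3.6] 18
-4 [-33.  -12.6] [-19.1   3.7] 15
0 [-33.   -9.4] [-18.1  11.3] 25
4 [-30.8  -9.3] [-20.9   7.9] 19
8 [-29.2   5.1] [-29.4  13.5] 27
12 [-27.5   1.1] [-29.3  16.2] 69
16 [-26.1   4.8] [-29.1  16.8] 66
20 [-23.8   3.6] [-30.1  17.4] 13
24 [-9.5  5.3] [-31.1  17.4] 19
```

>>> jog_arm([
  {"gripper": 0.02, "slide": [0, 0, 0.002], "spin": 0},
  {"gripper": 0.02, "slide": [0, 0, 0.003], "spin": 0},
], squeeze=6)

```text
time_s: 9.75
ee_pos: [0.4508, 0.0667, 0.2168]
eef_rot: [3.142, 0.001, -3.056]
force: [0.3, 0.5, 7.7]
grip_width: 0.034
grip_force: 6.0
```

Contact with 8 N. Now roll it up about its lower edge.

>>> jog_arm([
  {"gripper": 0.02, "slide": [-0.003, 0, 0.0005], "spin": 0},
  {"gripper": 0.02, "slide": [-0.006, 0, 0.0015], "spin": 0},
  {"gripper": 0.02, "slide": [-0.009, 0, 0.003], "spin": 0},
  {"gripper": 0.02, "slide": [-0.0115, 0, 0.0045], "spin": 0},
  {"gripper": 0.02, "slide": [-0.014, 0, 0.006], "spin": 0},
  {"gripper": 0.02, "slide": [-0.016, 0, 0.008], "spin": 0},
])

```text
time_s: 10.35
ee_pos: [0.4668, 0.0681, 0.2084]
eef_rot: [-3.142, 0.0, -3.056]
force: [0.5, 0.7, 2.5]
grip_width: 0.034
grip_force: 6.0
```

Run:
```python
from h import *
go(.45,.08,.218,.085);c=held()
cv2.imwrite("pics/roll.png",cv2.resize(c,None,fx=6,fy=6,interpolation=cv2.INTER_CUBIC)[:,:,::-1])
```

```text
t 10.35 pos [0.4668 0.0681 0.2084] yaw -3.056 slide [0.0157, 0.0133, -0.0096] spin 0.0 q6 -1.59 F [0.5 0.7 2.5] w 0.034
z   (y bin) xmin xmax
-12 [-43.3  42.4] [-38.9  15.7] 230
-8 [-43.   42.9] [-38.9  13.3] 199
-4 [-25.2  -9.7] [-18.1 -14.5] 8
0 [-28.    3.8] [-18.6  11.6] 8
4 [-29.1  -0.1] [-18.3   8.3] 11
8 [-32.1   7.5] [-29.1  16.4] 22
12 [-37.1   5.6] [-29.5  15.8] 38
16 [-37.3   6.6] [-29.3  17.9] 48
20 [-34.2   4.4] [-30.   15.6] 56
24 [-28.8   5.1] [-30.1  17.7] 58
```

View pics/roll.png

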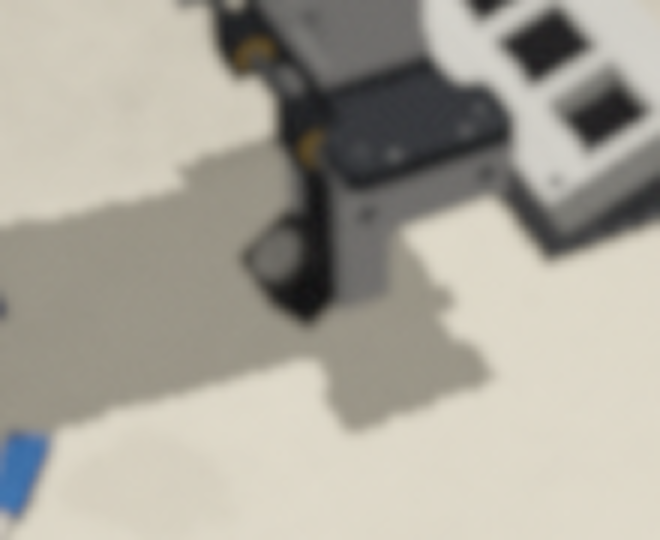

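>>> jog_arm([
  {"gripper": 0.02, "slide": [-0.002, 0, 0.002], "spin": 0},
  {"gripper": 0.02, "slide": [-0.0035, 0, 0.0045], "spin": 0},
  {"gripper": 0.05, "slide": [-0.0035, 0, 0.0045], "spin": 0},
  {"gripper": 0.05, "slide": [-0.0035, 0, 0.0045], "spin": 0},
  {"gripper": 0.05, "slide": [-0.0035, 0, 0.0045], "spin": 0},
  {"gripper": 0.06, "slide": [-0.0035, 0, -0.04], "spin": 0},
  {"gripper": 0.06, "slide": [-0.0035, 0, -0.085], "spin": 0},
  {"gripper": 0.06, "slide": [-0.0035, 0.05, -0.11], "spin": 0},
])

```text
time_s: 11.2
ee_pos: [0.4669, 0.1108, 0.3194]
eef_rot: [-3.141, 0.004, -3.061]
force: [1.0, 0.3, 0.1]
grip_width: 0.0598
grip_force: 0.0
```

Run:
```python
from h import *
o=telemetry.get_obs();print(o["ee_pos"])
p,d=cams.camera("scene");P=cloud(d,"scene")
m=(d>0)&(abs(P[...,0]-.456)<.045)&(abs(P[...,1]-.067)<.035)&(P[...,2]>.015)&(P[...,2]<.04)
Q=P[m];print(m.sum(),"zmax",np.percentile(Q[:,2],[50,90,98]))
T=Q[Q[:,2]>.024];print(cv2.minAreaRect((T[:,:2]*1e3).astype(np.float32)),T.mean(0),"ring col max",p[m].mean(1).max())
for xx in range(42,50):
    k=m&(abs(P[...,0]-xx/100)<.005);print(xx,k.sum(),np.median(P[k][:,2]).round(3) if k.any() else "")
```

```text
[0.46688517 0.11084755 0.31937056]
182 zmax [0.02867767 0.03193779 0.03394227]
((461.6609191894531, 66.93810272216797), (29.2887020111084, 36.63143539428711), 4.094891548156738) [0.46121177 0.06424617 0.02945218] ring col max 123.66666666666667
42 0 
43 0 
44 0 
45 65 0.027
46 55 0.029
47 51 0.029
48 11 0.03
49 0
```

Cube A stands upright again at (0.461, 0.066). New plan: press each loosely held cube onto the rack's lower face margin so that it takes up the 20° tilt, then slide it in along the face normal.

```bash
python3 -c "
from h import *
go(.461,.0665,.216,.085)"
```

```text
t 11.25 pos [0.4662 0.1172 0.3217] yaw -3.057 slide [0.0094, -0.0501, 0.1057] spin -0.001 q6 -1.49 F [-0.4  3.1  2.9] w 0.06
```

>>> jog_arm([
  {"gripper": 0.06, "slide": [0.0094, -0.0501, 0.04], "spin": 0},
  {"gripper": 0.06, "slide": [0.0094, -0.0501, 0.06], "spin": 0},
  {"gripper": 0.06, "slide": [0.0094, -0.0501, 0.1], "spin": 0},
  {"gripper": 0.06, "slide": [0.0094, -0.0501, 0.1057], "spin": 0},
  {"gripper": 0.02, "slide": [0.0094, -0.0501, 0.1057], "spin": 0},
  {"gripper": 0.02, "slide": [0.0094, -0.0501, 0.1057], "spin": 0},
  {"gripper": 0.02, "slide": [0.0094, -0.0501, 0.1057], "spin": 0},
  {"gripper": 0.02, "slide": [0.0094, -0.0501, 0.1057], "spin": 0},
], squeeze=10)

```text
time_s: 12.05
ee_pos: [0.4615, 0.0624, 0.2115]
eef_rot: [3.142, 0.002, -3.056]
force: [-1.5, 1.3, 8.5]
grip_width: 0.0336
grip_force: 10.0
```

```bash
python3 -c "
from h import *
go(.5496,.0756,.266,.085)"
```

```text
t 12.05 pos [0.4615 0.0624 0.2115] yaw -3.056 slide [-0.0889, 0.0056, -0.0545] spin 0.0 q6 -1.6 F [-1.5  1.3  8.5] w 0.0336
```

>>> jog_arm([
  {"gripper": 0.045, "slide": [0, 0, 0], "spin": 0},
  {"gripper": 0.045, "slide": [0, 0, 0], "spin": 0},
  {"gripper": 0.045, "slide": [0, 0, -0.006], "spin": 0},
  {"gripper": 0.045, "slide": [0, 0, -0.006], "spin": 0},
  {"gripper": 0.02, "slide": [0, 0, -0.006], "spin": 0},
  {"gripper": 0.02, "slide": [0, 0, -0.006], "spin": 0},
  {"gripper": 0.02, "slide": [0, 0, -0.006], "spin": 0},
])

```text
time_s: 12.75
ee_pos: [0.4611, 0.0622, 0.2162]
eef_rot: [-3.142, -0.0, -3.056]
force: [-0.0, -0.4, 2.3]
grip_width: 0.0338
grip_force: 10.0
```

```bash
python3 -c "
from h import *
go(.5496,.0756,.275,.085)"
```

```text
t 12.75 pos [0.4611 0.0622 0.2162] yaw -3.056 slide [-0.0893, 0.0058, -0.0588] spin 0.0 q6 -1.6 F [-0.  -0.4  2.3] w 0.0338
```

>>> jog_arm([
  {"gripper": 0.02, "slide": [0, 0, -0.05], "spin": 0},
  {"gripper": 0.02, "slide": [-0.02, 0, -0.065], "spin": 0},
  {"gripper": 0.02, "slide": [-0.065, 0.006, -0.065], "spin": 0},
  {"gripper": 0.02, "slide": [-0.0893, 0.006, -0.06], "spin": 0},
  {"gripper": 0.02, "slide": [-0.0893, 0.006, -0.059], "spin": 0},
  {"gripper": 0.02, "slide": [-0.0893, 0.006, -0.059], "spin": 0},
])

```text
time_s: 13.35
ee_pos: [0.5493, 0.0757, 0.2743]
eef_rot: [3.142, -0.002, -3.056]
force: [-0.4, -0.3, -0.3]
grip_width: 0.0338
grip_force: 10.0
```

```bash
python3 -c "
from h import *
go(.5496,.0756,.262,.085)"
```

```text
t 13.35 pos [0.5493 0.0757 0.2743] yaw -3.056 slide [-0.0003, -0.0002, 0.0123] spin 0.0 q6 -1.59 F [-0.4 -0.3 -0.3] w 0.0338
```

>>> jog_arm([
  {"gripper": 0.02, "slide": [0, 0, 0.01], "spin": 0},
  {"gripper": 0.02, "slide": [0, 0, 0.013], "spin": 0},
  {"gripper": 0.02, "slide": [0, 0, 0.0145], "spin": 0},
  {"gripper": 0.02, "slide": [0, 0, 0.016], "spin": 0},
], squeeze=4)

```text
time_s: 13.75
ee_pos: [0.5494, 0.0757, 0.2594]
eef_rot: [-3.142, -0.0, -3.056]
force: [-2.8, -1.1, 4.6]
grip_width: 0.0337
grip_force: 4.0
```

>>> jog_arm([
  {"gripper": 0.02, "slide": [0, 0, 0.001], "spin": 0},
  {"gripper": 0.02, "slide": [0, 0, 0.002], "spin": 0},
])

```text
time_s: 13.95
ee_pos: [0.5496, 0.0758, 0.2575]
eef_rot: [-3.142, 0.0, -3.056]
force: [-1.6, -0.6, 3.5]
grip_width: 0.0341
grip_force: 4.0
```

```bash
python3 -c "
from h import *
go(.5496,.0756,.262,.085);held()"
```

```text
t 13.95 pos [0.5496 0.0758 0.2575] yaw -3.056 slide [0.0, -0.0001, -0.0045] spin 0.0 q6 -1.58 F [-1.6 -0.6  3.5] w 0.0341
z   (y bin) xmin xmax
-36 [ 4.5 41.1] [-30.3 -12.9] 15
-32 [ 2.7 41. ] [-30.3 -19.3] 13
-28 [ 2.3 40.3] [-30.6   2.6] 18
-24 [-0.1 43.9] [-31.9  13.6] 42
-20 [ 0.1 44.1] [-30.4  16.8] 56
-16 [-13.8  42.3] [-30.4  13.3] 48
-12 [-14.9  41.2] [-29.9  -0. ] 41
-8 [-15.9  42.7] [-30.7  12.8] 37
-4 [-16.2  44.1] [-30.7  16.1] 22
0 [-15.8  -9.7] [-19.1   8.5] 9
4 [-16.4  -8.4] [-21.2   8.6] 12
8 [-16.5  -2.4] [-28.5  14.1] 22
12 [-16.2   8. ] [-30.  18.] 73
16 [-11.2   9.9] [-29.   17.8] 31
20 [-9.7  9.2] [-29.4  18.9] 21
24 [-9.1  7.9] [-30.   18.5] 19
```

>>> jog_arm([
  {"gripper": 0.02, "slide": [0, 0, 0.0015], "spin": 0},
  {"gripper": 0.02, "slide": [0, 0, 0.003], "spin": 0},
], squeeze=3)

```text
time_s: 14.2
ee_pos: [0.5496, 0.0758, 0.2541]
eef_rot: [-3.142, 0.0, -3.056]
force: [-1.3, -0.7, 3.3]
grip_width: 0.0336
grip_force: 3.0
```

```bash
python3 -c "
from h import *
held()" | grep -v "41\|42\|43\|44"
```

```text
z   (y bin) xmin xmax
-32 [ 4.4 36.3] [-30.6  -2.7] 10
-28 [ 2.7 36.5] [-31.1 -17.4] 19
4 [-18.7  -8.7] [-23.3  12.1] 14
8 [-18.9   2.7] [-29.3   8.1] 20
12 [-18.7   4.1] [-29.8  17. ] 64
16 [-13.8   7.5] [-29.5  17.2] 48
20 [-9.4  8.4] [-30.8  18.4] 20
24 [-9.9  8.4] [-30.8  17.1] 16
```

>>> jog_arm([
  {"gripper": 0.02, "slide": [0, 0, 0.001], "spin": 0},
  {"gripper": 0.02, "slide": [0, 0, 0.002], "spin": 0},
])

```text
time_s: 14.45
ee_pos: [0.5496, 0.0758, 0.2521]
eef_rot: [-3.142, -0.0, -3.056]
force: [-2.7, 0.1, 1.9]
grip_width: 0.0342
grip_force: 3.0
```

```bash
cat >> h.py <<'E'
def tilt():
    "tilt of the held cube's robot-side face (deg forward) and its position over the tip frame"
    o=telemetry.get_obs();X=o["ee_pos"]-[0,0,.199];p,d=cams.camera("scene");P=cloud(d,"scene")-X
    a=.085;x=(P[...,0]*np.cos(a)+P[...,1]*np.sin(a))*1e3;y=(P[...,1]*np.cos(a)-P[...,0]*np.sin(a))*1e3;z=P[...,2]*1e3
    m=(d>0)&(x>-32)&(x<-8)&(abs(y)<14)&(z>-15)&(z<10)&(p.mean(2)<75)
    f=np.polyfit(z[m],x[m],1) if m.sum()>10 else [0,0]
    for _ in range(3):
        r=abs(x-np.polyval(f,z)); k=m&(r<2.5); f=np.polyfit(z[k],x[k],1)
    print("n",m.sum(),k.sum(),"tilt deg",np.degrees(np.arctan(-f[0])).round(1),"x at tip",f[1].round(1),"F",o["force"].round(1))
E
python3 -c "
from h import *
tilt();held()"
```

```text
n 20 19 tilt deg 15.6 x at tip -17.7 F [-2.7  0.1  1.9]
z   (y bin) xmin xmax
-36 [ 6. 43.] [-28.8 -13.6] 11
-32 [ 4.3 32.9] [-30.8  -2.9] 10
-28 [ 4.7 41.1] [-31.5 -26.6] 13
-24 [ 2.  33.5] [-31.3  -8.5] 21
-20 [ 1.2 43.6] [-31.9  12.4] 32
-16 [-0.3 44. ] [-30.8  17. ] 46
-12 [-14.6  43.6] [-30.2   8. ] 56
-8 [-15.8  40.1] [-29.3  12.5] 47
-4 [-17.2  43.1] [-30.    4.8] 28
0 [-19.   44.5] [-29.8  11.2] 24
4 [-19.3  -8.7] [-22.9  -8.3] 9
8 [-20.5  -1.9] [-28.5  14.1] 22
12 [-19.1   6. ] [-30.2  14.4] 53
16 [-16.1   6.5] [-29.9  17.2] 60
20 [-9.6  8.7] [-29.8  17.6] 21
24 [-8.6  8.7] [-30.4  18.2] 19
```

>>> jog_arm([
  {"gripper": 0.02, "slide": [0, 0, 0.001], "spin": 0},
  {"gripper": 0.02, "slide": [0, 0, 0.002], "spin": 0},
])

```text
time_s: 14.75
ee_pos: [0.5496, 0.0758, 0.2502]
eef_rot: [-3.142, 0.0, -3.056]
force: [-1.4, -1.0, 2.6]
grip_width: 0.0336
grip_force: 3.0
```

```bash
python3 -c "
from h import *
tilt()"
```

```text
n 16 16 tilt deg 17.4 x at tip -17.9 F [-1.4 -1.   2.6]
```

>>> jog_arm([
  {"gripper": 0.02, "slide": [0, 0, 0.001], "spin": 0},
  {"gripper": 0.02, "slide": [0, 0, 0.002], "spin": 0},
])

```text
time_s: 15.0
ee_pos: [0.5498, 0.0758, 0.2484]
eef_rot: [-3.142, 0.001, -3.056]
force: [-0.3, -0.4, 5.0]
grip_width: 0.0341
grip_force: 3.0
```

```bash
python3 -c "
from h import *
tilt();held()" | head -14
```

```text
n 11 11 tilt deg 19.5 x at tip -18.0 F [-0.3 -0.4  5. ]
z   (y bin) xmin xmax
-36 [ 7.3 42.5] [-26.7 -10. ] 7
-32 [ 7.1 42.9] [-29.5 -16.7] 11
-28 [ 4.1 41.4] [-29.3 -23.3] 10
-24 [ 3.5 35.4] [-30.7 -10. ] 15
-20 [ 2.3 37.9] [-30.4 -24.2] 18
-16 [-11.9  43.3] [-30.5  11.5] 35
-12 [-13.7  44.2] [-31.1  15.2] 53
-8 [-13.1  41.9] [-29.9   9.1] 39
-4 [-16.5  42.8] [-31.1  17.3] 48
0 [-18.3  43.1] [-29.9  -9.9] 29
4 [-20.2  44.2] [-29.1   4.2] 19
8 [-22.   17.6] [-28.7  12.8] 24
```

```bash
python3 -c "
from h import *
go(.5832,.0785,.2740,.085)"
```

```text
t 15.1 pos [0.5497 0.0758 0.2483] yaw -3.056 slide [-0.0336, -0.0001, -0.0257] spin 0.0 q6 -1.58 F [1.6 0.2 1.6] w 0.0338
```

>>> jog_arm([
  {"gripper": 0.02, "slide": [0, 0, 0], "spin": 0},
  {"gripper": 0.02, "slide": [0.003, 0, -0.012], "spin": 0},
  {"gripper": 0.02, "slide": [-0.015, 0, -0.0257], "spin": 0},
  {"gripper": 0.02, "slide": [-0.0336, 0, -0.0257], "spin": 0},
  {"gripper": 0.02, "slide": [-0.0336, 0, -0.0257], "spin": 0},
  {"gripper": 0.02, "slide": [-0.0336, 0, -0.0257], "spin": 0},
], squeeze=15)

```text
time_s: 15.7
ee_pos: [0.5826, 0.0786, 0.2738]
eef_rot: [3.142, -0.001, -3.056]
force: [-0.5, -0.2, -0.8]
grip_width: 0.0337
grip_force: 15.0
```

Run:
```python
from h import *
go(.5832,.0785,.2740,.085);tilt();c=held()
```

```text
t 15.7 pos [0.5826 0.0786 0.2738] yaw -3.056 slide [-0.0006, -0.0002, -0.0002] spin 0.0 q6 -1.58 F [-0.5 -0.2 -0.8] w 0.0337
n 14 14 tilt deg 20.7 x at tip -18.4 F [-0.5 -0.2 -0.8]
z   (y bin) xmin xmax
-36 [-33.8  27.7] [-30.4  15.1] 100
-32 [-27.6  32.5] [-30.1  15.7] 109
-28 [-18.5  41.2] [-30.7  17. ] 62
-24 [-3.8 42.3] [-31.5  -9.7] 32
-20 [10.1 40.8] [-30.9 -16.2] 27
-16 [20.7 39.9] [-30.5  -2.3] 42
-12 [-14.3  44.1] [-29.2  11.1] 60
-8 [-16.5  44.5] [-27.9  15.8] 39
-4 [-18.3   4.6] [-19.6  -8.6] 11
0 [-19.9  -9.9] [-19.6   7.2] 8
4 [-20.8  -8.9] [-21.7   9.4] 12
8 [-21.9   0.6] [-28.7  12.5] 16
12 [-22.7   5.3] [-29.4  14.6] 48
16 [-18.4   5. ] [-28.9  16.9] 51
20 [-10.9   7. ] [-31.3  17.3] 48
24 [-9.   8.7] [-30.8  17.4] 17
```

>>> jog_arm([
  {"gripper": 0.02, "slide": [-0.0037, 0, 0.009], "spin": 0},
  {"gripper": 0.02, "slide": [-0.0047, 0, 0.0115], "spin": 0},
  {"gripper": 0.02, "slide": [-0.0055, 0, 0.0138], "spin": 0},
  {"gripper": 0.02, "slide": [-0.0062, 0, 0.0155], "spin": 0},
], squeeze=5)

```text
time_s: 16.2
ee_pos: [0.5893, 0.0792, 0.258]
eef_rot: [3.142, -0.0, -3.056]
force: [-0.3, 1.6, 0.1]
grip_width: 0.0338
grip_force: 5.0
```

Run:
```python
from h import *
go(.589,.0785,.2574,.085);tilt()
```

```text
t 16.2 pos [0.5893 0.0792 0.258 ] yaw -3.056 slide [0.0003, -0.0006, 0.0006] spin 0.0 q6 -1.58 F [-0.3  1.6  0.1] w 0.0338
n 13 13 tilt deg 20.1 x at tip -18.2 F [-0.3  1.6  0.1]
```

>>> jog_arm([
  {"gripper": 0.045, "slide": [0, 0, 0], "spin": 0},
  {"gripper": 0.045, "slide": [0, 0, 0], "spin": 0},
  {"gripper": 0.045, "slide": [0, 0, 0], "spin": 0},
  {"gripper": 0.05, "slide": [0, 0, -0.04], "spin": 0},
  {"gripper": 0.06, "slide": [0, -0.04, -0.07], "spin": 0},
  {"gripper": 0.06, "slide": [0, -0.08, -0.07], "spin": 0},
  {"gripper": 0.06, "slide": [0, -0.08, -0.07], "spin": 0},
])

```text
time_s: 16.95
ee_pos: [0.5962, -0.0042, 0.3296]
eef_rot: [-3.141, 0.002, -3.06]
force: [0.0, 0.4, -1.2]
grip_width: 0.0602
grip_force: 0.0
```

Run:
```python
from h import *
rack();prof(5);go(.577,-.118,.30,-.56)
```

```text
1 empty -14.5
2 empty -14.3
3 empty -5.2
4 empty -5.9
5 top z 15.0 mm tilt [-0.07  0.06] centre -3.8 -3.9 144
-26 [-0.1, -1.0, -0.7, 1.4, -0.1, 3.1]
-22 [-2.7, 0.4, 0.2, 0.3, 0.4, -2.3]
-18 [8.0, 14.0, 12.1, 13.2, 12.9, 13.1]
-14 [7.7, 14.1, 14.9, 16.2, 13.1, 11.0]
-10 [13.0, 15.0, 16.9, 15.4, 14.8, 12.6]
-6 [10.0, 14.4, 16.2, 14.9, 14.8, 12.8]
-2 [8.7, 16.2, 14.1, 14.7, 14.5, 12.3]
2 [7.4, 14.5, 15.9, 15.3, 15.9, 14.1]
6 [9.0, 12.9, 15.2, 14.7, 14.5, 13.7]
10 [3.2, 11.9, 12.3, 13.2, 12.3, 13.1]
14 [-0.6, -4.3, -2.4, 1.9, -0.1, 1.1]
18 [-1.4, -0.6, 0.1, -0.5, 0.5, 0.1]
22 [-21.3, 2.1, 0.6, -1.9, -1.2, 0.3]
t 17.05 pos [ 0.596  -0.0011  0.3284] yaw -3.058 slide [0.0287, -0.1149, 0.0284] spin 0.644 q6 -1.72 F [ 0.5  0.3 -0. ] w 0.0601
```

Cube A is home (top 13 mm out, ring 16). Next cube B.

>>> jog_arm([
  {"gripper": 0.06, "slide": [0.0287, -0.1149, 0.0], "spin": 0.644},
  {"gripper": 0.06, "slide": [0.0287, -0.1149, 0.0], "spin": 0.644},
  {"gripper": 0.06, "slide": [0.0287, -0.1149, 0.0], "spin": 0.644},
  {"gripper": 0.06, "slide": [0.0287, -0.1149, 0.028], "spin": 0.644},
  {"gripper": 0.06, "slide": [0.0287, -0.1149, 0.028], "spin": 0.644},
  {"gripper": 0.06, "slide": [0.0287, -0.1149, 0.028], "spin": 0.644},
  {"gripper": 0.06, "slide": [0.0287, -0.1149, 0.028], "spin": 0.644},
])

```text
time_s: 17.75
ee_pos: [0.5775, -0.1167, 0.3006]
eef_rot: [3.141, 0.0, 2.586]
force: [0.3, -0.5, -1.2]
grip_width: 0.06
grip_force: 0.0
```

Run:
```python
from h import *
go(.577,-.118,.2165,-.56)
```

```text
t 17.75 pos [ 0.5775 -0.1167  0.3006] yaw 2.586 slide [-0.0003, -0.0014, 0.0841] spin 0.004 q6 -1.28 F [ 0.3 -0.5 -1.2] w 0.06
```

>>> jog_arm([
  {"gripper": 0.06, "slide": [0, -0.0014, 0.045], "spin": 0},
  {"gripper": 0.06, "slide": [0, -0.0014, 0.08], "spin": 0},
  {"gripper": 0.06, "slide": [0, -0.0014, 0.084], "spin": 0},
  {"gripper": 0.02, "slide": [0, -0.0014, 0.084], "spin": 0},
  {"gripper": 0.02, "slide": [0, -0.0014, 0.084], "spin": 0},
  {"gripper": 0.02, "slide": [0, -0.0014, 0.084], "spin": 0},
  {"gripper": 0.02, "slide": [0, -0.0014, 0.084], "spin": 0},
  {"gripper": 0.02, "slide": [0, -0.0014, 0.084], "spin": 0},
], squeeze=10)

```text
time_s: 18.55
ee_pos: [0.5769, -0.1187, 0.218]
eef_rot: [3.141, 0.002, 2.583]
force: [-0.7, 2.4, 8.5]
grip_width: 0.0339
grip_force: 10.0
```

>>> jog_arm([
  {"gripper": 0.02, "slide": [0, 0, -0.045], "spin": 0},
  {"gripper": 0.02, "slide": [0, 0, -0.09], "spin": 0},
  {"gripper": 0.02, "slide": [0, 0, -0.1], "spin": 0},
  {"gripper": 0.02, "slide": [0, 0, -0.1], "spin": -0.64},
  {"gripper": 0.02, "slide": [0, 0, -0.1], "spin": -0.64},
])

```text
time_s: 19.05
ee_pos: [0.5764, -0.1186, 0.317]
eef_rot: [-3.142, 0.001, 2.889]
force: [0.2, -0.4, -1.7]
grip_width: 0.0341
grip_force: 10.0
```

Run:
```python
from h import *
go(.5411,.2194,.28,.085)
```

```text
t 19.05 pos [ 0.5764 -0.1186  0.317 ] yaw 2.889 slide [0.1187, 0.3185, 0.037] spin -0.338 q6 -1.58 F [ 0.2 -0.4 -1.7] w 0.0341
```

>>> jog_arm([
  {"gripper": 0.02, "slide": [0.1187, 0.3185, 0.0], "spin": -0.338},
  {"gripper": 0.02, "slide": [0.1187, 0.3185, 0.0], "spin": -0.338},
  {"gripper": 0.02, "slide": [0.1187, 0.3185, 0.0], "spin": -0.338},
  {"gripper": 0.02, "slide": [0.1187, 0.3185, 0.0], "spin": -0.338},
  {"gripper": 0.02, "slide": [0.1187, 0.3185, 0.0], "spin": -0.338},
  {"gripper": 0.02, "slide": [0.1187, 0.3185, 0.0], "spin": -0.338},
  {"gripper": 0.02, "slide": [0.1187, 0.3185, 0.0], "spin": -0.338},
  {"gripper": 0.02, "slide": [0.1187, 0.3185, 0.02], "spin": -0.338},
])

```text
time_s: 19.85
ee_pos: [0.5426, 0.2239, 0.2983]
eef_rot: [3.14, 0.004, -3.058]
force: [0.5, -0.4, -1.5]
grip_width: 0.0336
grip_force: 10.0
```

>>> jog_arm([
  {"gripper": 0.02, "slide": [0, 0, 0], "spin": 0},
  {"gripper": 0.02, "slide": [0, 0, 0], "spin": 0},
])

```text
time_s: 20.05
ee_pos: [0.5433, 0.2192, 0.2965]
eef_rot: [-3.141, -0.001, -3.063]
force: [0.3, -0.2, 0.5]
grip_width: 0.0339
grip_force: 10.0
```

Run:
```python
from h import *
go(.5411,.2194,.264,.085)
```

```text
t 20.05 pos [0.5433 0.2192 0.2965] yaw -3.063 slide [0.0022, 0.0004, 0.0325] spin -0.006 q6 -1.33 F [ 0.3 -0.2  0.5] w 0.0339
```

>>> jog_arm([
  {"gripper": 0.02, "slide": [0.0022, 0, 0.028], "spin": -0.006},
  {"gripper": 0.02, "slide": [0.0022, 0, 0.033], "spin": -0.006},
  {"gripper": 0.02, "slide": [0.0022, 0, 0.035], "spin": -0.006},
  {"gripper": 0.02, "slide": [0.0022, 0, 0.037], "spin": -0.006},
  {"gripper": 0.02, "slide": [0.0022, 0, 0.039], "spin": -0.006},
  {"gripper": 0.02, "slide": [0.0022, 0, 0.041], "spin": -0.006},
  {"gripper": 0.02, "slide": [0.0022, 0, 0.042], "spin": -0.006},
], squeeze=4)

```text
time_s: 20.75
ee_pos: [0.5412, 0.2194, 0.2546]
eef_rot: [3.142, 0.0, -3.056]
force: [-1.4, -2.8, 4.0]
grip_width: 0.0339
grip_force: 4.0
```

Run:
```python
from h import *
go(.5411,.2194,.264,.085);tilt()
```

```text
t 20.75 pos [0.5412 0.2194 0.2546] yaw -3.056 slide [0.0001, -0.0, -0.0094] spin 0.0 q6 -1.33 F [-1.4 -2.8  4. ] w 0.0339
n 18 16 tilt deg 14.9 x at tip -19.9 F [-1.4 -2.8  4. ]
```

>>> jog_arm([
  {"gripper": 0.02, "slide": [0, 0, 0.0015], "spin": 0},
  {"gripper": 0.02, "slide": [0, 0, 0.003], "spin": 0},
  {"gripper": 0.02, "slide": [0, 0, 0.0035], "spin": 0},
])

```text
time_s: 21.1
ee_pos: [0.5413, 0.2195, 0.2511]
eef_rot: [3.141, 0.001, -3.056]
force: [-0.4, -3.2, 5.9]
grip_width: 0.0338
grip_force: 4.0
```

Run:
```python
from h import *
go(.5411,.2194,.264,.085);tilt()
```

```text
t 21.1 pos [0.5413 0.2195 0.2511] yaw -3.056 slide [0.0002, -0.0, -0.0129] spin 0.0 q6 -1.33 F [-0.4 -3.2  5.9] w 0.0338
n 15 14 tilt deg 18.2 x at tip -19.9 F [-0.4 -3.2  5.9]
```

>>> jog_arm([
  {"gripper": 0.02, "slide": [0, 0, 0.001], "spin": 0},
  {"gripper": 0.02, "slide": [0, 0, 0.0015], "spin": 0},
  {"gripper": 0.02, "slide": [0, 0, 0.0015], "spin": 0},
])

```text
time_s: 21.45
ee_pos: [0.5413, 0.2195, 0.2496]
eef_rot: [3.141, 0.001, -3.056]
force: [0.6, -1.4, 4.4]
grip_width: 0.0341
grip_force: 4.0
```

Run:
```python
from h import *
go(.5411,.2194,.264,.085);tilt();tilt()
```

```text
t 21.45 pos [0.5413 0.2195 0.2496] yaw -3.056 slide [0.0002, -0.0001, -0.0144] spin 0.0 q6 -1.33 F [ 0.6 -1.4  4.4] w 0.0341Traceback (most recent call last):
  File "<stdin>", line 2, in <module>
  File "h.py", line 60, in tilt
    r=abs(x-np.polyval(f,z)); k=m&(r<2.5); f=np.polyfit(z[k],x[k],1)
                                             ~~~~~~~~~~^^^^^^^^^^^^^
    raise TypeError("expected non-empty vector for x")
TypeError: expected non-empty vector for x
```

>>> jog_arm([
  {"gripper": 0.02, "slide": [0, 0, 0], "spin": 0},
  {"gripper": 0.02, "slide": [0.003, 0, -0.012], "spin": 0},
  {"gripper": 0.02, "slide": [-0.015, 0, -0.0242], "spin": 0},
  {"gripper": 0.02, "slide": [-0.0313, -0.0004, -0.0242], "spin": 0},
  {"gripper": 0.02, "slide": [-0.0313, -0.0004, -0.0242], "spin": 0},
  {"gripper": 0.02, "slide": [-0.0313, -0.0004, -0.0242], "spin": 0},
], squeeze=15)

```text
time_s: 22.1
ee_pos: [0.5718, 0.2217, 0.2733]
eef_rot: [-3.142, -0.001, -3.056]
force: [-0.3, -0.5, -0.7]
grip_width: 0.034
grip_force: 15.0
```

Run:
```python
from h import *
go(.5725,.2226,.2738,.085);tilt();held()
```

```text
t 22.1 pos [0.5718 0.2217 0.2733] yaw -3.056 slide [-0.0008, 0.0008, -0.0005] spin 0.0 q6 -1.35 F [-0.3 -0.5 -0.7] w 0.034Traceback (most recent call last):
  File "<stdin>", line 2, in <module>
  File "h.py", line 60, in tilt
    r=abs(x-np.polyval(f,z)); k=m&(r<2.5); f=np.polyfit(z[k],x[k],1)
                                             ~~~~~~~~~~^^^^^^^^^^^^^
    raise TypeError("expected non-empty vector for x")
TypeError: expected non-empty vector for x
```

```bash
sed -i 's/p.mean(2)<75/p.mean(2)<105/; s/r<2.5/r<3.5/' h.py
python3 - <<'E'
from h import *
held()
try: tilt()
except Exception as e: print(e)
E
```

```text
z   (y bin) xmin xmax
-36 [-35.7  17.7] [-38.3  17.1] 69
-32 [-29.   23.6] [-38.   15.3] 95
-28 [-21.   14.2] [-38.2  16.3] 53
-24 [-4.3 22.5] [-36.5   0.8] 30
-20 [ 5.1 23.4] [-37.2 -10.2] 19
-16 [-9.4 30.1] [-37.5  -0.9] 31
-12 [-13.6  42.5] [-37.8  14.6] 66
-8 [-18.2  43.7] [-36.3  16.7] 48
-4 [-20.5  10.2] [-18.3   2.6] 13
0 [-22.  -12.2] [-18.4  10.1] 9
4 [-22.9   1.1] [-24.9   1.5] 12
8 [-24.3   5.9] [-29.1  15. ] 23
12 [-24.6  -1.6] [-29.2  11. ] 35
16 [-21.    6.1] [-31.2  17.3] 40
20 [-12.7   6.9] [-31.1  18.6] 42
24 [-9.6  7. ] [-31.1  18.4] 16
n 15 15 tilt deg 16.7 x at tip -20.3 F [-0.   0.2 -0.6]
```

>>> jog_arm([
  {"gripper": 0.02, "slide": [-0.0046, 0.0008, 0.009], "spin": 0},
  {"gripper": 0.02, "slide": [-0.0055, 0.0008, 0.0115], "spin": 0},
  {"gripper": 0.02, "slide": [-0.0063, 0.0008, 0.0138], "spin": 0},
  {"gripper": 0.02, "slide": [-0.007, 0.0008, 0.016], "spin": 0},
], squeeze=5)

```text
time_s: 22.65
ee_pos: [0.5793, 0.2231, 0.2572]
eef_rot: [-3.142, -0.0, -3.056]
force: [-0.0, 0.0, -1.0]
grip_width: 0.0339
grip_force: 5.0
```

Run:
```python
from h import *
go(.5789,.2226,.2573,.085);tilt()
```

```text
t 22.65 pos [0.5793 0.2231 0.2572] yaw -3.056 slide [0.0004, -0.0005, -0.0001] spin 0.0 q6 -1.35 F [-0.  0. -1.] w 0.0339
n 15 15 tilt deg 17.9 x at tip -20.3 F [-0.  0. -1.]
```

No resistance. Release.

>>> jog_arm([
  {"gripper": 0.045, "slide": [0, 0, 0], "spin": 0},
  {"gripper": 0.045, "slide": [0, 0, 0], "spin": 0},
  {"gripper": 0.045, "slide": [0, 0, 0], "spin": 0},
  {"gripper": 0.05, "slide": [0, 0, -0.04], "spin": 0},
  {"gripper": 0.06, "slide": [0, -0.04, -0.07], "spin": 0},
  {"gripper": 0.06, "slide": [0, -0.08, -0.07], "spin": 0},
  {"gripper": 0.06, "slide": [0, -0.12, -0.07], "spin": 0},
  {"gripper": 0.06, "slide": [0, -0.12, -0.07], "spin": 0},
])

```text
time_s: 23.5
ee_pos: [0.5897, 0.0997, 0.3281]
eef_rot: [-3.141, 0.001, -3.06]
force: [-0.5, -0.2, -0.0]
grip_width: 0.0602
grip_force: 0.0
```

Run:
```python
from h import *
rack();prof(2);go(.567,-.240,.32,.37)
```

```text
1 empty -13.9
2 top z 15.5 mm tilt [0.03 0.04] centre -3.5 -4.1 112
3 empty -5.9
4 empty -5.6
5 top z 14.7 mm tilt [-0.02 -0.01] centre -3.7 -3.3 138
-26 [0.5, 0.3, -0.5, 0.1, -0.7, 0.6]
-22 [-1.2, 0.9, 0.9, 1.1, 1.4, None]
-18 [4.6, 12.9, 13.8, 11.4, 12.1, 13.4]
-14 [2.5, 12.7, 14.5, 12.4, 12.4, 13.6]
-10 [11.2, 15.4, 15.6, 14.5, 16.1, 14.0]
-6 [9.9, 15.3, 14.6, 16.8, 13.3, 13.9]
-2 [14.6, 16.6, 14.3, 14.4, 13.9, 13.9]
2 [4.7, 13.9, 15.9, 17.4, 14.9, 13.5]
6 [6.9, 13.6, 13.6, 14.9, 13.2, 14.7]
10 [None, 14.6, None, 11.7, 13.0, 13.0]
14 [-0.4, -1.1, -8.5, 0.9, 1.7, None]
18 [0.6, -0.2, -0.3, 2.0, -1.1, -0.8]
22 [0.5, 0.9, None, -0.5, 2.0, 2.3]
t 23.6 pos [0.5895 0.1031 0.3278] yaw -3.058 slide [0.0511, -0.34, 0.0078] spin -0.286 q6 -1.54 F [-0.4  0.5  0.2] w 0.06
```

Cube B is home too. Now cube C.

>>> jog_arm([
  {"gripper": 0.06, "slide": [0.0511, -0.34, 0.0], "spin": -0.286},
  {"gripper": 0.06, "slide": [0.0511, -0.34, 0.0], "spin": -0.286},
  {"gripper": 0.06, "slide": [0.0511, -0.34, 0.0], "spin": -0.286},
  {"gripper": 0.06, "slide": [0.0511, -0.34, 0.0], "spin": -0.286},
  {"gripper": 0.06, "slide": [0.0511, -0.34, 0.0], "spin": -0.286},
  {"gripper": 0.06, "slide": [0.0511, -0.34, 0.0], "spin": -0.286},
  {"gripper": 0.06, "slide": [0.0511, -0.34, 0.0], "spin": -0.286},
  {"gripper": 0.06, "slide": [0.0511, -0.34, 0.0], "spin": -0.286},
])

```text
time_s: 24.4
ee_pos: [0.567, -0.2433, 0.3273]
eef_rot: [-3.141, -0.0, -2.774]
force: [1.4, 0.2, -0.1]
grip_width: 0.0601
grip_force: 0.0
```

>>> jog_arm([
  {"gripper": 0.06, "slide": [0, 0, 0.03], "spin": 0},
  {"gripper": 0.06, "slide": [0, 0, 0.03], "spin": 0},
  {"gripper": 0.06, "slide": [0, 0, 0.03], "spin": 0},
])

```text
time_s: 24.7
ee_pos: [0.568, -0.2383, 0.2978]
eef_rot: [3.141, -0.001, -2.769]
force: [-0.0, 0.4, -0.1]
grip_width: 0.0603
grip_force: 0.0
```

Run:
```python
from h import *
go(.567,-.240,.2165,.37)
```

```text
t 24.7 pos [ 0.568  -0.2383  0.2978] yaw -2.769 slide [0.0016, -0.0012, 0.0813] spin 0.003 q6 -2.4 F [-0.   0.4 -0.1] w 0.0603
```

>>> jog_arm([
  {"gripper": 0.06, "slide": [0.0016, -0.0012, 0.045], "spin": 0},
  {"gripper": 0.06, "slide": [0.0016, -0.0012, 0.077], "spin": 0},
  {"gripper": 0.06, "slide": [0.0016, -0.0012, 0.079], "spin": 0},
  {"gripper": 0.02, "slide": [0.0016, -0.0012, 0.079], "spin": 0},
  {"gripper": 0.02, "slide": [0.0016, -0.0012, 0.079], "spin": 0},
  {"gripper": 0.02, "slide": [0.0016, -0.0012, 0.079], "spin": 0},
  {"gripper": 0.02, "slide": [0.0016, -0.0012, 0.079], "spin": 0},
  {"gripper": 0.02, "slide": [0.0016, -0.0012, 0.079], "spin": 0},
], squeeze=10)

```text
time_s: 25.5
ee_pos: [0.5667, -0.2414, 0.2202]
eef_rot: [-3.14, 0.002, -2.77]
force: [-0.7, 1.6, 7.2]
grip_width: 0.0339
grip_force: 10.0
```

>>> jog_arm([
  {"gripper": 0.02, "slide": [0, 0, -0.045], "spin": 0},
  {"gripper": 0.02, "slide": [0, 0, -0.09], "spin": 0},
  {"gripper": 0.02, "slide": [0, 0, -0.11], "spin": 0},
  {"gripper": 0.02, "slide": [0, 0, -0.11], "spin": 0},
])

```text
time_s: 25.9
ee_pos: [0.5666, -0.2414, 0.3326]
eef_rot: [-3.137, 0.004, -2.77]
force: [-0.5, -0.2, -0.2]
grip_width: 0.0337
grip_force: 10.0
```

Run:
```python
from h import *
go(.5371,.2669,.31,.085)
```

```text
t 25.9 pos [ 0.5666 -0.2414  0.3326] yaw -2.77 slide [-0.1569, 0.4843, 0.0226] spin 0.286 q6 -2.4 F [-0.5 -0.2 -0.2] w 0.0337
```

>>> jog_arm([
  {"gripper": 0.02, "slide": [-0.1569, 0.4843, 0.0], "spin": 0.286},
  {"gripper": 0.02, "slide": [-0.1569, 0.4843, 0.0], "spin": 0.286},
  {"gripper": 0.02, "slide": [-0.1569, 0.4843, 0.0], "spin": 0.286},
  {"gripper": 0.02, "slide": [-0.1569, 0.4843, 0.0], "spin": 0.286},
  {"gripper": 0.02, "slide": [-0.1569, 0.4843, 0.0], "spin": 0.286},
  {"gripper": 0.02, "slide": [-0.1569, 0.4843, 0.0], "spin": 0.286},
  {"gripper": 0.02, "slide": [-0.1569, 0.4843, 0.0], "spin": 0.286},
  {"gripper": 0.02, "slide": [-0.1569, 0.4843, 0.0], "spin": 0.286},
])

```text
time_s: 26.7
ee_pos: [0.5426, 0.1593, 0.3275]
eef_rot: [-3.141, -0.001, -3.056]
force: [1.2, 0.2, -0.0]
grip_width: 0.0336
grip_force: 10.0
```

Run:
```python
from h import *
go(.5371,.2669,.31,.085)
```

```text
t 26.7 pos [0.5426 0.1593 0.3275] yaw -3.056 slide [-0.0037, 0.1077, 0.0175] spin 0.0 q6 -1.44 F [ 1.2  0.2 -0. ] w 0.0336
```

>>> jog_arm([
  {"gripper": 0.02, "slide": [-0.0037, 0.1077, 0.0], "spin": 0},
  {"gripper": 0.02, "slide": [-0.0037, 0.1077, 0.0], "spin": 0},
  {"gripper": 0.02, "slide": [-0.0037, 0.1077, 0.017], "spin": 0},
  {"gripper": 0.02, "slide": [-0.0037, 0.1077, 0.03], "spin": 0},
  {"gripper": 0.02, "slide": [-0.0037, 0.1077, 0.03], "spin": 0},
  {"gripper": 0.02, "slide": [-0.0037, 0.1077, 0.03], "spin": 0},
])

```text
time_s: 27.3
ee_pos: [0.5381, 0.2638, 0.2983]
eef_rot: [-3.141, -0.001, -3.058]
force: [0.1, -0.2, -1.2]
grip_width: 0.0341
grip_force: 10.0
```

Run:
```python
from h import *
go(.5371,.2672,.27,.085)
```

```text
t 27.3 pos [0.5381 0.2638 0.2983] yaw -3.058 slide [0.0007, 0.0035, 0.0283] spin -0.001 q6 -1.26 F [ 0.1 -0.2 -1.2] w 0.0341
```

>>> jog_arm([
  {"gripper": 0.02, "slide": [0.0007, 0.0035, 0.028], "spin": 0},
  {"gripper": 0.02, "slide": [0.0007, 0.0035, 0.033], "spin": 0},
  {"gripper": 0.02, "slide": [0.0007, 0.0035, 0.035], "spin": 0},
  {"gripper": 0.02, "slide": [0.0007, 0.0035, 0.037], "spin": 0},
  {"gripper": 0.02, "slide": [0.0007, 0.0035, 0.039], "spin": 0},
  {"gripper": 0.02, "slide": [0.0007, 0.0035, 0.041], "spin": 0},
  {"gripper": 0.02, "slide": [0.0007, 0.0035, 0.043], "spin": 0},
], squeeze=4)

```text
time_s: 28.0
ee_pos: [0.5369, 0.2683, 0.2559]
eef_rot: [3.141, 0.001, -3.056]
force: [-1.9, -1.7, 4.7]
grip_width: 0.034
grip_force: 4.0
```

Run:
```python
from h import *
go(.5371,.2672,.27,.085);tilt();held()
```

```text
t 28.0 pos [0.5369 0.2683 0.2559] yaw -3.056 slide [-0.0001, -0.0011, -0.0141] spin 0.0 q6 -1.25 F [-1.9 -1.7  4.7] w 0.034
n 20 18 tilt deg 10.9 x at tip -17.4 F [-1.9 -1.7  4.7]
z   (y bin) xmin xmax
-36 [0.7 1.9] [-35.9 -10.2] 3
-24 [ 2.5 34.2] [-12.   16.7] 7
-20 [-10.6  39.5] [-31.8  17.7] 24
-16 [-11.   44.7] [-37.3  17.5] 42
-12 [-9.3 39.2] [-37.9  16.9] 41
-8 [-16.8  39. ] [-26.   17.6] 20
-4 [-17.9  43. ] [-19.5  18.1] 15
0 [-19.5  13.9] [-34.1   1.9] 10
4 [-21.1  22.9] [-39.4  11.8] 20
8 [-19.2  37.2] [-36.4  14.2] 43
12 [-15.9  40.2] [-38.3  17.6] 37
16 [-11.6   8.6] [-31.1  17.8] 21
20 [-9.1  4.8] [-30.8  16.4] 13
24 [-8.5  8.6] [-31.9  17.5] 21
```

>>> jog_arm([
  {"gripper": 0.02, "slide": [0, 0, 0.001], "spin": 0},
  {"gripper": 0.02, "slide": [0, 0, 0.002], "spin": 0},
  {"gripper": 0.02, "slide": [0, 0, 0.0025], "spin": 0},
])

```text
time_s: 28.4
ee_pos: [0.5371, 0.2684, 0.2536]
eef_rot: [3.141, 0.001, -3.056]
force: [0.1, -2.7, 6.1]
grip_width: 0.0338
grip_force: 4.0
```

Run:
```python
from h import *
go(.5371,.2672,.27,.085)
for _ in range(3): tilt()
```

```text
t 28.4 pos [0.5371 0.2684 0.2536] yaw -3.056 slide [0.0001, -0.0012, -0.0164] spin 0.0 q6 -1.25 F [ 0.1 -2.7  6.1] w 0.0338
n 18 15 tilt deg 18.8 x at tip -18.0 F [ 0.1 -2.7  6.1]
n 18 18 tilt deg 16.1 x at tip -17.1 F [ 0.5 -2.8  4.2]
n 15 14 tilt deg 13.1 x at tip -17.6 F [-0.4 -1.3  4.4]
```

>>> jog_arm([
  {"gripper": 0.02, "slide": [0, 0, 0.001], "spin": 0},
  {"gripper": 0.02, "slide": [0, 0, 0.001], "spin": 0},
])

```text
time_s: 28.75
ee_pos: [0.537, 0.2685, 0.2524]
eef_rot: [3.141, 0.001, -3.056]
force: [1.8, -1.4, 3.3]
grip_width: 0.034
grip_force: 4.0
```

>>> jog_arm([
  {"gripper": 0.02, "slide": [0, 0, 0], "spin": 0},
  {"gripper": 0.02, "slide": [0.003, 0, -0.012], "spin": 0},
  {"gripper": 0.02, "slide": [-0.015, 0, -0.0242], "spin": 0},
  {"gripper": 0.02, "slide": [-0.0313, 0.001, -0.0242], "spin": 0},
  {"gripper": 0.02, "slide": [-0.0313, 0.001, -0.0242], "spin": 0},
  {"gripper": 0.02, "slide": [-0.0313, 0.001, -0.0242], "spin": 0},
], squeeze=15)

```text
time_s: 29.35
ee_pos: [0.5674, 0.272, 0.276]
eef_rot: [-3.141, -0.001, -3.056]
force: [-0.1, -0.3, -0.7]
grip_width: 0.0341
grip_force: 15.0
```

Run:
```python
from h import *
go(.5685,.2705,.2765,.085)
for _ in range(3): tilt()
held()
```

```text
t 29.35 pos [0.5674 0.272  0.276 ] yaw -3.056 slide [-0.001, -0.0016, -0.0005] spin 0.0 q6 -1.27 F [-0.1 -0.3 -0.7] w 0.0341
n 12 12 tilt deg 15.5 x at tip -18.1 F [-0.1 -0.3 -0.7]
n 13 13 tilt deg 13.4 x at tip -17.6 F [ 0.7  0.5 -0.8]
n 16 16 tilt deg 14.6 x at tip -17.6 F [ 0.4 -0.3 -0.8]
z   (y bin) xmin xmax
-36 [-34.   22.5] [-36.3  17.4] 86
-32 [-21.9  19.2] [-35.3  17.6] 48
-28 [-18.5  22.5] [-8.6 17.8] 7
-20 [ 7.8 33.3] [-38.7  -0.3] 23
-16 [-12.9  38.4] [-38.9   9.4] 58
-12 [-13.2  43.5] [-38.9  14.3] 51
-8 [-16.2  41.8] [-37.2  14.8] 21
-4 [-18.5   7.6] [-19.5   6.3] 17
0 [-18.1   9.6] [-21.2   3.3] 6
4 [-21.2   1.8] [-20.8  13.5] 12
8 [-21.1   5.8] [-29.1  16.6] 29
12 [-19.4   6.4] [-30.2  15.4] 34
16 [-13.1   6.5] [-30.2  15.6] 37
20 [-9.5  9.2] [-29.8  17.4] 24
24 [-8.8  9.4] [-31.4  17.9] 16
```

>>> jog_arm([
  {"gripper": 0.02, "slide": [0.0005, -0.0008, 0.002], "spin": 0},
  {"gripper": 0.02, "slide": [-0.0021, -0.0008, 0.009], "spin": 0},
  {"gripper": 0.02, "slide": [-0.0031, -0.0008, 0.0117], "spin": 0},
  {"gripper": 0.02, "slide": [-0.0041, -0.0008, 0.0144], "spin": 0},
  {"gripper": 0.02, "slide": [-0.0051, -0.0008, 0.017], "spin": 0},
], squeeze=5)

```text
time_s: 30.05
ee_pos: [0.5731, 0.2717, 0.2589]
eef_rot: [-3.141, -0.0, -3.056]
force: [-1.0, 0.4, -0.2]
grip_width: 0.0339
grip_force: 5.0
```

Run:
```python
from h import *
go(.5725,.2712,.2589,.085);rack()
for _ in range(2): tilt()
```

```text
t 30.05 pos [0.5731 0.2717 0.2589] yaw -3.056 slide [0.0007, -0.0004, 0.0] spin 0.0 q6 -1.27 F [-1.   0.4 -0.2] w 0.0339
1 top z 24.1 mm tilt [0.13 0.01] centre 1.2 3.3 172
2 top z 15.5 mm tilt [-0.02  0.07] centre 2.3 5.5 191
3 empty -5.5
4 empty -5.6
5 top z 15.2 mm tilt [-0.06  0.01] centre -3.7 -3.8 143
n 18 18 tilt deg 15.2 x at tip -17.8 F [-0.4 -0.4 -1.6]
n 18 15 tilt deg 16.0 x at tip -18.1 F [ 0.  -0.8 -1.6]
```

>>> jog_arm([
  {"gripper": 0.02, "slide": [-0.0003, 0, 0.0015], "spin": 0},
  {"gripper": 0.038, "slide": [-0.0003, 0, 0.0015], "spin": 0},
  {"gripper": 0.038, "slide": [-0.0003, 0, 0.0015], "spin": 0},
  {"gripper": 0.038, "slide": [-0.0003, 0, 0.0015], "spin": 0},
  {"gripper": 0.038, "slide": [-0.0003, 0, -0.005], "spin": 0},
  {"gripper": 0.039, "slide": [-0.0003, 0, -0.015], "spin": 0},
])

```text
time_s: 30.8
ee_pos: [0.5733, 0.2716, 0.2746]
eef_rot: [-3.141, -0.001, -3.056]
force: [0.2, -0.8, 0.3]
grip_width: 0.039
grip_force: 0.0
```

>>> jog_arm([
  {"gripper": 0.06, "slide": [0, 0, -0.03], "spin": 0},
  {"gripper": 0.06, "slide": [0.04, 0, -0.07], "spin": 0},
  {"gripper": 0.06, "slide": [0.09, 0, -0.08], "spin": 0},
  {"gripper": 0.06, "slide": [0.12, 0, -0.08], "spin": 0},
  {"gripper": 0.06, "slide": [0.12, 0, -0.08], "spin": 0},
])

```text
time_s: 31.3
ee_pos: [0.4508, 0.2614, 0.3562]
eef_rot: [3.141, 0.001, -3.055]
force: [-0.2, 0.6, 0.7]
grip_width: 0.06
grip_force: 0.0
```

Run:
```python
from h import *
p=rack();prof(1);print(telemetry.get_obs()["ee_pos"])
u,v=proj([.581,.175,.06],"scene").astype(int)
rack("top")
for t in ("oil_bottle","coverslip_box"): print(t,[np.round(r["point"],3) for r in finder.find_in(t,"scene")])
```

```text
1 top z 15.9 mm tilt [-0.12  0.08] centre -3.5 -3.2 107
2 top z 15.3 mm tilt [0.04 0.  ] centre -3.5 -3.8 114
3 empty -5.3
4 empty -6.0
5 top z 14.7 mm tilt [-0.06  0.01] centre -3.9 -3.7 142
-26 [-0.4, -0.4, 0.6, 0.1, -0.0, -0.3]
-22 [-0.4, 0.2, 2.4, 0.3, -2.1, -0.6]
-18 [6.4, 13.6, 5.6, 12.7, 13.0, 14.2]
-14 [8.1, 14.1, 12.9, 16.5, 15.0, 15.7]
-10 [7.6, 13.1, 14.5, 15.2, 16.6, 11.2]
-6 [7.6, 16.1, None, 16.3, 16.9, 13.8]
-2 [11.7, 15.9, 17.2, 15.4, 16.1, None]
2 [5.3, 14.1, 15.6, 15.8, 16.7, 13.0]
6 [9.8, 16.1, 14.6, 14.5, 12.3, 12.6]
10 [10.3, 0.2, 14.9, None, 13.3, None]
14 [-0.9, -2.1, -2.5, 2.3, -1.1, -0.4]
18 [2.2, -0.2, -0.4, 1.7, 2.5, 0.6]
22 [1.6, 0.3, 0.1, 1.1, 1.0, 0.7]
[0.45365302 0.26158037 0.35570143]
1 top z 15.7 mm tilt [-0.13  0.  ] centre -2.7 0.1 157
2 top z 14.9 mm tilt [-0.    0.04] centre -2.9 -0.7 154
3 empty -6.2
4 empty -6.2
5 top z 15.2 mm tilt [-0.08  0.01] centre -2.7 -0.5 152
oil_bottle [array([ 0.653, -0.05 ,  0.035])]
coverslip_box [array([ 0.368, -0.159,  0.027]), array([0.568, 0.214, 0.062])]
```

Run:
```python
from h import *
a=.085;s,k=np.sin(np.radians(20)),np.cos(np.radians(20))
n=np.array([-s*np.cos(a),-s*np.sin(a),k]);x=np.array([k*np.cos(a),k*np.sin(a),s]);y=np.cross(n,x)
for c in ("top","scene"):
    S={i:[] for i in(1,2,5)}
    for _ in range(6):
        p,d=cams.camera(c);P=cloud(d,c)-[.581,.175,.0541];X,Y,Z=P@x*1e3,P@y*1e3,P@n*1e3
        for i in S:
            yc=96-48*(i-1)-(0 if c=="top" else 3)
            m=(d>0)&(abs(X+2.5)<11)&(abs(Y-yc)<13)&(Z>5)&(Z<28);S[i].append(np.c_[X[m],Y[m]-yc,Z[m]])
    for i in S:
        Q=np.vstack(S[i]);f=np.linalg.lstsq(np.c_[Q[:,:2],np.ones(len(Q))],Q[:,2],rcond=None)[0]
        r=np.hypot(Q[:,0]+2.5,Q[:,1]);print(c,i,"tilt",f[:2].round(3),"z0",f[2].round(1),"rim",np.median(Q[r>12.5][:,2]).round(1))
```

```text
top 1 tilt [-0.037  0.019] z0 14.6 rim 13.2
top 2 tilt [-0.02  -0.022] z0 14.6 rim 12.9
top 5 tilt [-0.039 -0.008] z0 14.6 rim 13.5
scene 1 tilt [0.002 0.197] z0 14.4 rim 12.8
scene 2 tilt [0.032 0.157] z0 14.7 rim 13.5
scene 5 tilt [-0.004  0.134] z0 14.8 rim 12.8
```

All three cubes read alike: rims about 13 mm out and square to the face. Pockets 3 and 4 are empty, and the bottle and box have not moved. Handing in.

```bash
python3 -c "
from station import workorder
print(workorder.hand_in())"
```

```text
the job is handed in; nothing more can be done
None
```

All three cubes are in pockets 1, 2 and 5, fully home with ring side out and let go, the bottle and blue box are unmoved, and the job is handed in; the hand-in returned no verdict.

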